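# Free and open the interlocked file drawer

## Robot

A 7-joint arm with a two-finger parallel gripper is mounted at the origin on the work surface. World frame = base frame: x ahead of the robot, y to its left, z up, the work surface at z = 0. Lengths are in m, angles in rad, forces in N, time in s.
With the tool pointing down it reaches from about 0.4 to 0.85 m from the base axis. Payload 4.5 kg.
Tool frame: the origin (TCP) lies on the mounting face of the last link; the fingertips stand 166 mm ahead of it and the grasp point (between the pads) lies 147 mm ahead of it; y points along the fingers, z is the direction in which the jaws open and shut, and the axes are right-handed (so a half turn about y gives the same grasp; the last joint's range is limited). The gripper opens to 88 mm and grips with 3 to 60 N. Pads are 18 mm wide; open, the fingers measure 123 mm over their backs; the gripper's body (75 mm by 187 mm) begins 45 mm behind the grasp point.
Start: joints at [-1.123, 0.689, -0.195, 1.565, 0.157, 0.902, -0.215], TCP at [0.251, 0.572, 0.405] pointing down, gripper open.
Joint ranges: [-3.01, 3.01], [-0.46, 2.08], [-1.47, 1.51], [0.13, 2.56], [-1, 4.14], [0.04, 2.09], [-2.66, 2.66]. Speed limits (rad/s): [2.57, 2.57, 3.14, 3.14, 3.14, 3.14, 3.14].

## Interface

Orientations are given as a unit quaternion [x, y, z, w].
In Python, from plant import r gives the robot as it stands.
- The arm moves only by the tool arm_command, never from a script. Its argument "deltas" is a list of rows, each an object of numbers: "dx", "dy", "dz": the shift along the tool's x, y, z each as a share of 1000 mm, from -1 to 1; "wx", "wy", "wz": the turn, a rotation vector about the tool's x, y, z each as a share of 45 degrees, from -1 to 1. In form: [{"dx": .., "dy": .., "dz": .., "wx": .., "wy": .., "wz": ..}, ...]. A call has exactly 5 rows; each row is the pose to reach, as a shift and turn from the pose commanded when the call began, along the tool's axes at that moment; what a row does not reach only later rows make up. A row lasts 1/10 s, in which the tool goes at most 50 mm and 8.59 degrees, less where a joint would pass 70% of its speed; a pose out of reach is approached as far as the arm can. A call with a number of a shift or a turn outside -1 to 1 is refused whole. A call with a gripper value outside its range is refused whole. "claw" is the opening, from -1 (shut) to 1 (fully open), set as the call begins (left out, the last holds). The fingers move at their own pace and stop on an object; "grip_force" is the grip in N (left out, the last holds). Time passes only in rows, so rows that repeat a pose let the fingers close, or fill a call up. It gives the time, the measured TCP pose, the force and the opening at its end, in the units of the state.
- r.get_state(): the state, without advancing time (a new reading comes with each control period).
- r.snapshot(name): name is "side" or "top"; returns the picture (400x640x3 uint8, red, green, blue); there is no depth.
- r.get_calibration(name): a dict with "vertical_fov" (degrees; the focal length in pixels is half the picture's height over the tangent of half this angle, whatever the lens; pixels are square), "cx", "cy" (the principal point, pixels), "k1" (the pictures are not rectified: a ray, as slopes to the right and down, at radius r is drawn at 1 + k1 r^2 times it, then the intrinsics apply), "R" (3x3) and "t" (3): a world point X has camera coordinates R X + t. Camera axes: x right, y down, z forward; pixel columns grow to the right and rows downward; lengths in m; the calibration is good to about 2 mm. A picture is of the moment at which its call begins. get_calibration takes no time and is no camera call.
- r.finish_job(): hands the job in, once; it reports no verdict.
The state is a dict: "clock": time; "q": joint angles; "qd": joint speeds; "joint_torque": joint torques, N m; "tool_pos": TCP position; "eef_rot": TCP orientation; "contact_force": force on the tool from outside, world axes, zero at the start; "moment": the same for the moment, N m; "opening": opening from 0.0 (shut) to 1.0 (fully open).
Only numpy, scipy, OpenCV 4.12 (cv2) and the standard library are available. Lean on these libraries where they do the work, as an engineer would, in place of code of your own. Each camera call takes 0.05 s, during which the arm holds its last target.

## Task

The second drawer from the top of the steel bench cabinet holds the files and will not open, because one of the other three drawers has not been shut quite home and so the anti-tilt interlock inside holds it. Find that drawer and press it fully home, then draw the file drawer fully out to its stop, leave it open and let go. Work by feel and do not force anything: keep every push, pull and squeeze (both fingers added together) below 60 N, and do not disturb the things lying on the bench.

Things in the scene. Friction and masses are not known exactly. Their poses are not given: they have to be found in the camera images.
- cabinet: grey steel unit fixed on the bench, 220 deep x 340 wide x 356 mm high; origin: centre of its underside on the bench; x points into the carcass (drawers come out along -x, towards the robot). Four equal drawers one above the other, 75 mm pitch, front plates 334 x 70 x 14 mm. In mid-front each has one round knob 38 mm long: stem 13 mm diameter, head 24 mm diameter, 12 mm thick, flat end
- file_drawer (a joint): slide of the file drawer, second from the top: 0 home, grows as it comes out, stop at 0.120 m. The other drawers have the same travel. Drawers weigh 0.5 to 1.2 kg, run with 3 N friction and stay where left. While any other drawer is 5 mm or more out, a hidden interlock stops this one hard after 1 to 2 mm (and while this one is out, the others). At the start one of the other three (unknown) is 9 to 16 mm out, all else home
- row_top (a point): fixed point on the carcass, not moving with the drawer: middle of its front edge at the knob height of the top drawer, 300 mm above the bench; the knob's axis runs along -x of the cabinet through it. With a drawer home its knob's end stands 53 to 65 mm in front of its point (the gap behind the front plates is 1 to 13 mm, unknown, the same for all four drawers)
- row_second (a point): the same for the second drawer from the top, the file drawer, 225 mm above the bench
- row_third (a point): the same for the third drawer from the top, 150 mm above the bench. Home is a hard stop that a drawer is pressed against; no catch draws it in or holds it there
- row_bottom (a point): the same for the bottom drawer, 75 mm above the bench
- template: bystander: loose MDF routing template with three cut-outs, 240 x 170 x 12 mm, lying on the bench; origin at the centre of its underside
- rasp: bystander: loose rasp with a turned wooden handle, 265 mm long, 28 mm high, lying along its x with the handle to -x; origin under it, 100 mm from the handle's end
- glue: bystander: loose white glue bottle standing on the bench, 60 mm diameter, 170 mm high; origin at the centre of its foot
- mallet: bystander: loose wooden mallet lying on the bench, 280 mm long along its x, head 120 mm wide and 55 mm high at +x; origin under it, 115 mm from the handle's end

How it is judged:
By the outcome, as a careful person would: the job done as asked, in the order asked, and still so for the second after the job is handed in, with the robot touching nothing.
It also fails if it takes over 51 s, if anything falls off the work surface, if the arm or the gripper's body presses on something with over 40 N, if the wrist force passes 120 N, or if a joint passes its speed limit or range.

## Working session

There is one attempt and no reset: what is moved stays moved. The work goes in short steps, Python scripts to look and compute and a tool call to move; the robot and the scene stay as the last step left them, time stands still between calls to the robot, and variables do not carry over. Pictures are saved under pics/ and viewed, and the job is handed in when it is done.

Besides the shell and the picture viewer there is one more tool, called after "Call:" by a JSON object that holds its "name" and its "arguments", one argument or row to a line. arm_command: Moves the arm, as the interface text tells. Shift numbers are shares of 1000 mm and turn numbers shares of 45 degrees, none past 1 either way. Its arguments: {"type":"object","properties":{"deltas":{"type":"array","items":{"type":"object","properties":{"dx":{"type":"number","minimum":-1,"maximum":1},"dy":{"type":"number","minimum":-1,"maximum":1},"dz":{"type":"number","minimum":-1,"maximum":1},"wx":{"type":"number","minimum":-1,"maximum":1},"wy":{"type":"number","minimum":-1,"maximum":1},"wz":{"type":"number","minimum":-1,"maximum":1}}}},"claw":{"type":"number"},"grip_force":{"type":"number"}},"required":["deltas"]}

```bash
ls; mkdir -p pics
python3 - <<'E'
from plant import r
import cv2
for n in ("side","top"):
    im=r.snapshot(n); cv2.imwrite(f"pics/{n}0.png",im[:,:,::-1])
    print(n,r.get_calibration(n))
print(r.get_state())
E
```

```text
pics
side {'vertical_fov': 51.003436853498386, 'cx': 321.2175596309223, 'cy': 202.9108281254209, 'k1': 0.021030198058619973, 'R': array([[ 0.68916949, -0.72448515,  0.01291062],
       [-0.47686959, -0.46689534, -0.74471749],
       [ 0.54556467,  0.5070799 , -0.66725495]]), 't': array([-0.38369298,  0.42650546,  1.15323594])}
top {'vertical_fov': 45.48173638991064, 'cx': 322.03930988976236, 'cy': 202.1379213796716, 'k1': -0.04158038790572799, 'R': array([[-0.01032088, -0.99992866,  0.00601226],
       [-0.9787969 ,  0.00887232, -0.20464094],
       [ 0.204573  , -0.00799686, -0.97881865]]), 't': array([-0.00271307,  0.60318492,  1.78880234])}
{'clock': 0.1, 'q': array([-1.12318675,  0.68990719, -0.1945174 ,  1.56624151,  0.15730033,
        0.90250381, -0.21511502]), 'qd': array([-0.00080638, -0.00217707,  0.0014983 , -0.00099395, -0.00020423,
       -0.0004636 ,  0.00040867]), 'joint_torque': array([-3.20415209e-03, -5.28507936e+01, -1.27154253e+00, -1.53835541e+01,
       -5.26426511e-02,  1.98696944e-03,  2.03965561e-05]), 'tool_pos': array([0.25121658, 0.57196582, 0.40398512]), 'eef_rot': array([ 0.69261425, -0.14531951,  0.14516342, -0.69144438]), 'contact_force': array([-0.27434376,  0.43015806, -0.79402441]), 'moment': array([ 0.03423555,  0.04160493, -0.01437878]), 'opening': 0.9983996235970097}
```

View pics/side0.png

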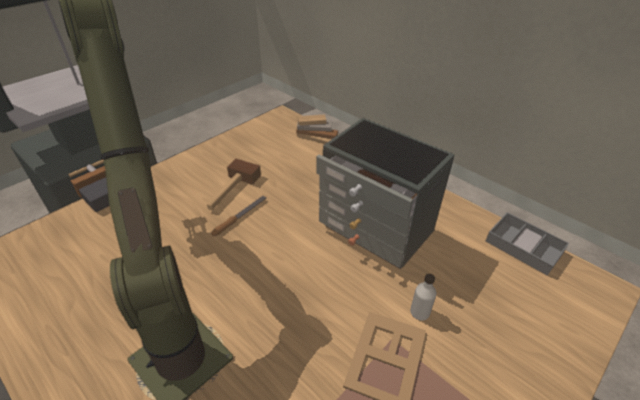

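View pics/top0.png

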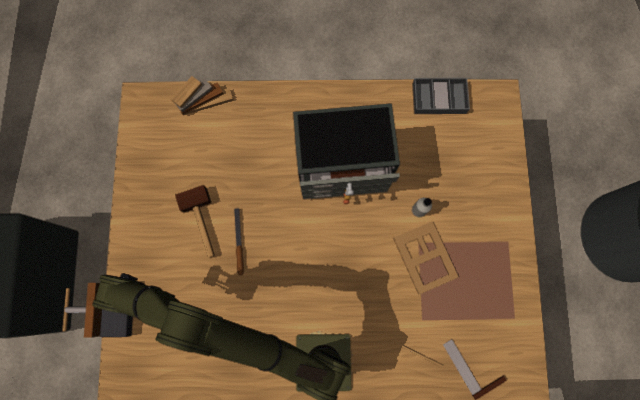

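Run:
```python
import cv2
s=cv2.imread("pics/side0.png");t=cv2.imread("pics/top0.png")
cv2.imwrite("pics/side0c.png",cv2.resize(s[60:330,320:620],None,fx=2.2,fy=2.2,interpolation=cv2.INTER_CUBIC))
cv2.imwrite("pics/top0c.png",cv2.resize(t[0:190,190:450],None,fx=3,fy=3,interpolation=cv2.INTER_CUBIC))
from scipy.spatial.transform import Rotation as R
print(R.from_quat([0.69261425, -0.14531951,  0.14516342, -0.69144438]).as_matrix())
```

```text
[[ 9.15619644e-01 -5.55864972e-04  4.02045220e-01]
 [-4.02045585e-01 -1.57382718e-03  9.15618299e-01]
 [ 1.23789553e-04 -9.99998607e-01 -1.66451014e-03]]
```

View crops.

View pics/side0c.png

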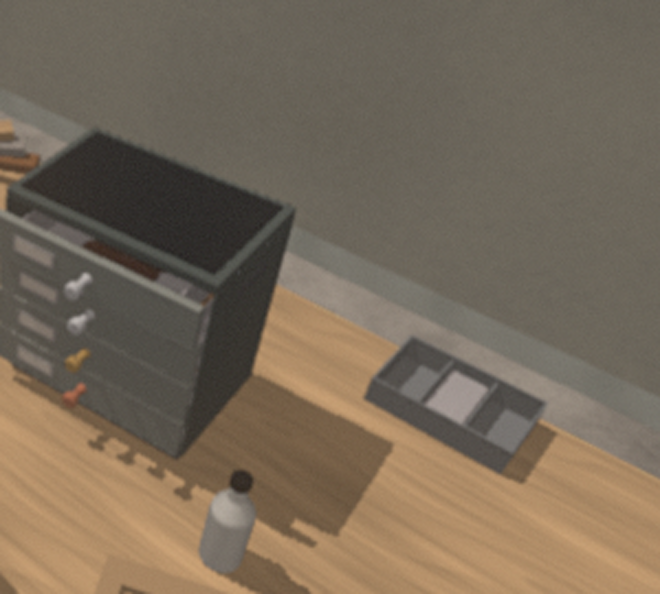

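View pics/top0c.png

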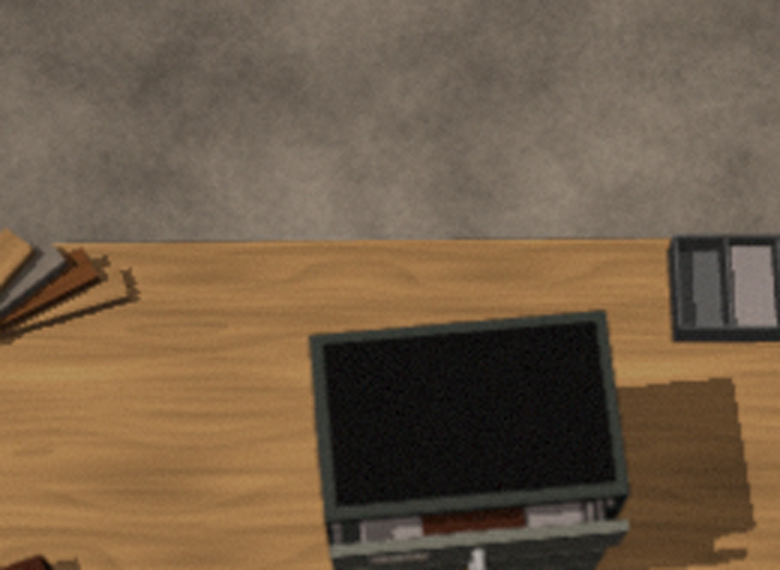

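```bash
cat > h.py <<'E'
import numpy as np, cv2
from plant import r
C={n:r.get_calibration(n) for n in("side","top")}
def proj(n,X):
    c=C[n];f=200/np.tan(np.radians(c["vertical_fov"]/2))
    p=np.asarray(X,float).reshape(-1,3)@c["R"].T+c["t"]; s=p[:,:2]/p[:,2:]
    s=s*(1+c["k1"]*(s**2).sum(1,keepdims=True)); return s*f+[c["cx"],c["cy"]]
def ray(n,uv):
    c=C[n];f=200/np.tan(np.radians(c["vertical_fov"]/2))
    d=(np.array(uv)-[c["cx"],c["cy"]])/f; s=d.copy()
    for _ in range(20): s=d/(1+c["k1"]*(s@s))
    o=-c["R"].T@c["t"]; return o,c["R"].T@np.r_[s,1]
def atz(n,uv,z):
    o,d=ray(n,uv); return o+d*(z-o[2])/d[2]
def cab(p,L):  # p=x,y,yaw ; L local pts
    c,s=np.cos(p[2]),np.sin(p[2]); L=np.asarray(L,float).reshape(-1,3)
    return np.c_[p[0]+c*L[:,0]-s*L[:,1],p[1]+s*L[:,0]+c*L[:,1],L[:,2]]
E
python3 - <<'E'
from h import *
from scipy.optimize import least_squares
# local corners: BL,BR,FR,FL
L=[[.11,.17,.356],[.11,-.17,.356],[-.11,-.17,.356],[-.11,.17,.356]]
top=np.array([[311,337],[605,312],[627,490],[330,517]])/3+[190,0]
side=np.array([[97,130],[293,210],[215,280],[10,190]])/2.2+[320,60]
for p in top: print(atz("top",p,.356))
for n,uv in (("top",top),("side",side)):
    f=lambda p:(proj(n,cab(p,L))-uv).ravel()
    s=least_squares(f,[.75,0,0]);print(n,s.x,np.degrees(s.x[2]),s.fun.round(1))
f=lambda p:np.r_[(proj("top",cab(p,L))-top).ravel(),(proj("side",cab(p,L))-side).ravel()]
s=least_squares(f,[.75,0,0]);print(s.x,s.fun.round(1));P=s.x
for i,z in enumerate([.3,.225,.15,.075]):
    for e in(.053,.065,.081): print(i,e,proj("top",cab(P,[-.11-e,0,z])).round(1),proj("side",cab(P,[-.11-e,0,z])).round(1))
S=cv2.imread("pics/side0.png");T=cv2.imread("pics/top0.png")
cv2.imwrite("pics/side0d.png",cv2.resize(S[170:260,310:400],None,fx=6.5,fy=6.5,interpolation=cv2.INTER_CUBIC))
cv2.imwrite("pics/top0d.png",cv2.resize(T[155:215,295:405],None,fx=7,fy=7,interpolation=cv2.INTER_CUBIC))
E
```

```text
[0.85350764 0.08676689 0.356     ]
[ 0.88144983 -0.24709539  0.356     ]
[ 0.67086856 -0.26264884  0.356     ]
[0.64271263 0.06539305 0.356     ]
top [ 0.76249719 -0.08944434  0.08564743] 4.907236068585811 [-0.8 -1.1  0.6 -1.4  1.7  1.  -1.6  1.3]
side [ 0.76234082 -0.08089654  0.06965064] 3.9906879972475164 [-0.7 -2.2  1.9 -0.9  0.8  2.9 -2.1 -1.9]
[ 0.76129532 -0.08528933  0.07838882] [-1.8 -1.1 -0.3 -0.8  0.3  1.7 -3.1  1.3 -0.4 -1.5  2.9 -0.5  2.5  3.6
 -1.4 -0.9]
0 0.053 [[348.9 188.8]] [[356.6 190.4]]
0 0.065 [[349.2 192.3]] [[354.2 192.4]]
0 0.081 [[349.7 196.9]] [[351.  195.2]]
1 0.053 [[347.6 193.7]] [[354.9 209.2]]
1 0.065 [[347.9 197. ]] [[352.6 211.3]]
1 0.081 [[348.3 201.4]] [[349.5 214. ]]
2 0.053 [[346.4 198.2]] [[353.4 226.6]]
2 0.065 [[346.7 201.4]] [[351.1 228.6]]
2 0.081 [[347.1 205.6]] [[348.1 231.4]]
3 0.053 [[345.3 202.4]] [[351.9 242.7]]
3 0.065 [[345.6 205.4]] [[349.8 244.8]]
3 0.081 [[346.  209.5]] [[346.8 247.6]]
```

View pics/side0d.png

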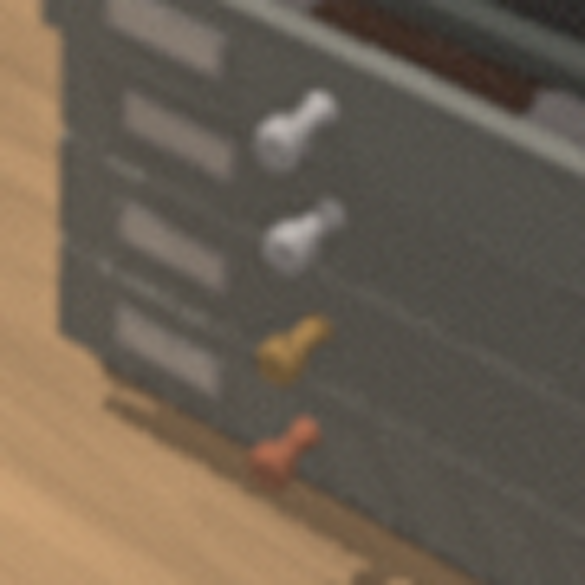

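View pics/top0d.png

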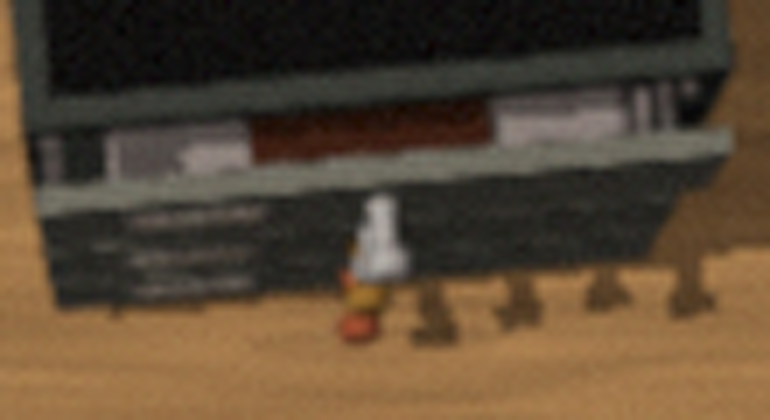

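Run:
```python
from h import *
L=[[.11,.17,.356],[.11,-.17,.356],[-.11,-.17,.356],[-.11,.17,.356]]
for n,(a,b,c,d),k in (("top",(90,185,280,410),6),("side",(115,270,310,460),5)):
    im=cv2.imread(f"pics/{n}0.png")[a:b,c:d]; im=cv2.resize(im,None,fx=k,fy=k,interpolation=cv2.INTER_CUBIC)
    im=cv2.convertScaleAbs(im,alpha=1.6,beta=20)
    for P,col in (([.7625,-.0894,.0856],(0,0,255)),([.7613,-.0853,.0784],(0,255,0))):
        q=cab(P,L); z=q.copy(); z[:,2]=0
        for pts in (proj(n,q),proj(n,z)):
            pts=((pts-[c,a]+.5)*k-.5).round().astype(int); cv2.polylines(im,[pts],True,col,1)
    cv2.imwrite(f"pics/{n}0e.png",im)
```

```text
(no output)
```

View pics/side0e.png

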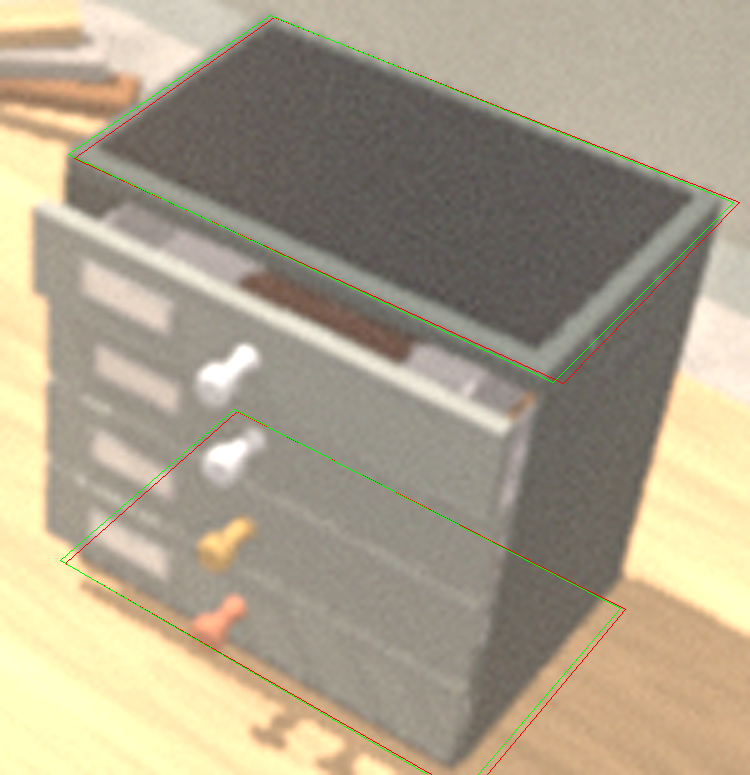

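View pics/top0e.png

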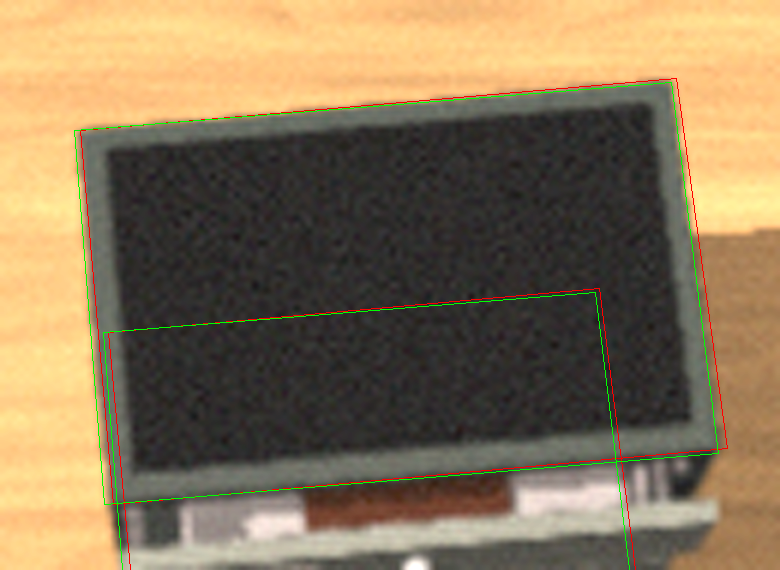

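Run:
```python
from h import *
from scipy.optimize import least_squares
top=(np.array([[80,131],[674,82],[717,453],[106,503]])+.5)/6-.5+[280,90]
side=(np.array([[273,17],[724,204],[548,382],[70,157],[452,768],[622,577]])+.5)/5-.5+[310,115]
def pts(p,w,d,h):
    L=[[d/2,w/2,h],[d/2,-w/2,h],[-d/2,-w/2,h],[-d/2,w/2,h],[-d/2,-w/2,0],[d/2,-w/2,0]]
    return cab(p,L)
def f(v,fr=True):
    w,d,h=v[3:6] if len(v)>3 else (.34,.22,.356)
    q=pts(v[:3],w,d,h)
    return np.r_[(proj("top",q[:4])-top).ravel(),(proj("side",q)-side).ravel()]
for v0 in ([.76,-.09,.08],[.76,-.09,.08,.34,.22,.356]):
    s=least_squares(f,v0,x_scale=.01);print(s.x.round(4),s.fun.round(1))
    P=s.x[:3]; d=.11 if len(v0)<4 else s.x[4]/2
    obs=[[277,148],[288,252],[277,365],[270,470]]
    for i,z in enumerate([.3,.225,.15,.075]):
        o=(np.array(obs[i])+.5)/6.5-.5+[310,170]
        g=least_squares(lambda u:(proj("side",cab(P,[-u[0],u[1],z]))-o).ravel(),[.17,0]).x
        ot=proj("top",cab(P,[-g[0],g[1],z])); print(i,g.round(4),o,ot.round(1))
```

```text
[ 0.7635 -0.0826  0.0809] [-1.9 -0.7 -1.5 -0.7 -0.5 -0.8 -1.1 -0.3 -0.9 -0.9  1.3 -1.2  0.8 -0.9
 -0.6 -1.   1.7  4.4 -0.8  5.4]
0 [0.1809 0.0028] [352.19230769 192.34615385] [[347.9 193.4]]
1 [0.1643 0.0026] [353.88461538 208.34615385] [[346.2 193.6]]
2 [0.1647 0.003 ] [352.19230769 225.73076923] [[345.  198.2]]
3 [0.1641 0.002 ] [351.11538462 241.88461538] [[344.2 202.1]]
[ 0.7666 -0.0823  0.0828  0.3343  0.2218  0.3495] [-1.1 -1.  -2.8 -1.  -1.8 -0.9 -0.1 -0.4  0.2  0.5  0.5 -0.5 -0.  -0.
  0.5  0.8  1.4  3.5 -1.   4.3]
0 [0.184  0.0031] [352.19230769 192.34615385] [[347.9 193.4]]
1 [0.1674 0.0029] [353.88461538 208.34615385] [[346.2 193.6]]
2 [0.1678 0.0032] [352.19230769 225.73076923] [[345.  198.2]]
3 [0.1673 0.0023] [351.11538462 241.88461538] [[344.2 202.1]]
```

```bash
cat >> h.py <<'E'
from scipy.spatial.transform import Rotation as Rn
YAW=.081
def Rgoal(yaw=YAW,pitch=0,roll=0):
    # pitch>0: tool tilted downward by pitch
    y=np.array([np.cos(yaw)*np.cos(pitch),np.sin(yaw)*np.cos(pitch),-np.sin(pitch)])
    z=np.array([-np.sin(yaw),np.cos(yaw),0]); return np.c_[np.cross(y,z),y,z]
def delta(pos,Rg,s=None):
    s=s or r.get_state(); R0=Rn.from_quat(s["eef_rot"]).as_matrix()
    d=R0.T@(np.array(pos)-s["tool_pos"]); w=Rn.from_matrix(R0.T@Rg).as_rotvec()/np.radians(45)
    print("shift",d.round(4),"mm/50ms",(np.linalg.norm(d)/.05).round(2),"rows; turn",w.round(4),"rows",(np.linalg.norm(w)*45/8.59).round(2))
def st():
    s=r.get_state(); R0=Rn.from_quat(s["eef_rot"]).as_matrix()
    print("t",round(s["clock"],2),"q",s["q"].round(2),"pos",s["tool_pos"].round(4),"y",R0[:,1].round(3),"z",R0[:,2].round(3),"F",s["contact_force"].round(1),"op",round(s["opening"],3)); return s
E
python3 - <<'E'
from h import *
st(); delta([.35,.3,.38],Rgoal()); delta([.35,.3,.38],Rgoal(0.3,np.radians(45)))
E
```

```text
t 0.1 q [-1.12  0.69 -0.19  1.57  0.16  0.9  -0.22] pos [0.2512 0.572  0.404 ] y [-0.001 -0.002 -1.   ] z [ 0.402  0.916 -0.002] F [-0.3  0.4 -0.8] op 0.998
shift [ 0.1998  0.0244 -0.2093] mm/50ms 5.81 rows; turn [ 0.4955 -0.4922 -1.9558] rows 10.88
shift [ 0.1998  0.0244 -0.2093] mm/50ms 5.81 rows; turn [ 0.3585 -0.86   -0.9569] rows 7.0
```

Call:
{"name": "arm_command", "arguments": {
  "deltas": [
    {"dx":0.03,"dz":-0.04,"wx":0.04,"wy":-0.08,"wz":-0.16},
    {"dx":0.06,"dz":-0.08,"wx":0.08,"wy":-0.16,"wz":-0.32},
    {"dx":0.09,"dz":-0.12,"wx":0.12,"wy":-0.24,"wz":-0.48},
    {"dx":0.12,"dz":-0.16,"wx":0.16,"wy":-0.32,"wz":-0.64},
    {"dx":0.15,"dz":-0.2,"wx":0.2,"wy":-0.4,"wz":-0.8}
  ],
  "claw": 1
}}

```text
invalid input at $.deltas[0]: expected keys dx, dy, dz, wx, wy, wz
```

Run:
```python
from h import *
st(); delta([.35,.1,.38],Rgoal())
```

```text
t 0.1 q [-1.12  0.69 -0.19  1.57  0.16  0.9  -0.22] pos [0.2512 0.572  0.404 ] y [-0.001 -0.002 -1.   ] z [ 0.402  0.916 -0.002] F [-0.3  0.4 -0.8] op 0.998
shift [ 0.2802  0.0247 -0.3924] mm/50ms 9.66 rows; turn [ 0.4955 -0.4922 -1.9558] rows 10.88
```

Call:
{"name": "arm_command", "arguments": {
  "deltas": [
    {"dx":0.03,"dy":0,"dz":-0.04,"wx":0.04,"wy":-0.08,"wz":-0.16},
    {"dx":0.06,"dy":0,"dz":-0.08,"wx":0.08,"wy":-0.16,"wz":-0.32},
    {"dx":0.09,"dy":0,"dz":-0.12,"wx":0.12,"wy":-0.24,"wz":-0.48},
    {"dx":0.12,"dy":0,"dz":-0.16,"wx":0.16,"wy":-0.32,"wz":-0.64},
    {"dx":0.15,"dy":0,"dz":-0.2,"wx":0.2,"wy":-0.4,"wz":-0.8}
  ],
  "claw": 1,
  "grip_force": 15
}}

```text
clock: 0.6
tool_pos: [0.3058, 0.3599, 0.4039]
eef_rot: [-0.668, -0.157, -0.251, 0.683]
contact_force: [2.2, 1.5, -1.0]
opening: 1.001
```

Run:
```python
from h import *
st(); delta([.35,.1,.38],Rgoal());delta([.30,-.1,.38],Rgoal())
```

```text
t 0.6 q [-1.41  0.52  0.42  2.2   1.07  0.36 -0.64] pos [0.3058 0.3599 0.4039] y [ 0.552 -0.017 -0.834] z [0.121 0.991 0.059] F [ 2.2  1.5 -1. ] op 1.001
shift [ 0.058   0.0488 -0.2536] mm/50ms 5.29 rows; turn [ 0.1988 -0.1963 -1.2461] rows 6.69
shift [ 0.0434  0.0247 -0.4578] mm/50ms 9.21 rows; turn [ 0.1988 -0.1963 -1.2461] rows 6.69
```

Call:
{"name": "arm_command", "arguments": {
  "deltas": [
    {"dx":0.01,"dy":0.03,"dz":-0.04,"wx":0.03,"wy":-0.03,"wz":-0.18},
    {"dx":0.02,"dy":0.06,"dz":-0.08,"wx":0.06,"wy":-0.06,"wz":-0.36},
    {"dx":0.03,"dy":0.08,"dz":-0.12,"wx":0.1,"wy":-0.1,"wz":-0.54},
    {"dx":0.04,"dy":0.09,"dz":-0.16,"wx":0.13,"wy":-0.13,"wz":-0.72},
    {"dx":0.05,"dy":0.09,"dz":-0.2,"wx":0.16,"wy":-0.16,"wz":-0.9}
  ]
}}

```text
clock: 1.1
tool_pos: [0.349, 0.2626, 0.3701]
eef_rot: [0.641, 0.291, 0.352, -0.618]
contact_force: [1.6, -2.6, -0.6]
opening: 0.994
```

Run:
```python
from h import *
st(); delta([.36,-.08,.32],Rgoal())
```

```text
t 1.1 q [-1.24  0.65  0.36  2.47  2.17  0.74 -1.68] pos [0.349  0.2626 0.3701] y [ 0.807 -0.068 -0.587] z [0.092 0.996 0.01 ] F [ 1.6 -2.6 -0.6] op 0.994
shift [-0.0129  0.0616 -0.3407] mm/50ms 6.93 rows; turn [ 0.2086 -0.0815 -0.7951] rows 4.33
```

Call:
{"name": "arm_command", "arguments": {
  "deltas": [
    {"dx":0.01,"dy":0.02,"dz":-0.03,"wx":0.04,"wy":-0.02,"wz":-0.16},
    {"dx":0.01,"dy":0.04,"dz":-0.06,"wx":0.08,"wy":-0.04,"wz":-0.32},
    {"dx":0.01,"dy":0.06,"dz":-0.09,"wx":0.12,"wy":-0.05,"wz":-0.48},
    {"dx":0.01,"dy":0.07,"dz":-0.12,"wx":0.16,"wy":-0.07,"wz":-0.64},
    {"dx":0.01,"dy":0.08,"dz":-0.15,"wx":0.2,"wy":-0.08,"wz":-0.79}
  ]
}}

```text
clock: 1.6
tool_pos: [0.3795, 0.247, 0.2993]
eef_rot: [0.603, 0.434, 0.311, -0.593]
contact_force: [-0.1, 1.1, -2.4]
opening: 0.999
```

Run:
```python
from h import *
st(); delta([.36,-.08,.32],Rgoal())
```

```text
t 1.6 q [-0.59  0.93 -0.57  2.55  2.2   1.62 -1.38] pos [0.3795 0.247  0.2993] y [ 0.892  0.079 -0.445] z [-0.139  0.985 -0.103] F [-0.1  1.1 -2.4] op 0.999
shift [-0.0403 -0.0525 -0.3215] mm/50ms 6.56 rows; turn [-0.0434  0.1467 -0.5853] rows 3.17
```

```bash
cat > fk.py <<'E'
import numpy as np, json, os
from scipy.spatial.transform import Rotation as Rn
def fk(q,p):
    b,d1,L2,L3,L4=p[:5]; off=p[5:12]
    Q=np.array(q)
    R=Rn.from_euler("z",b); x=np.array([0,0,d1])
    R=R*Rn.from_euler("z",Q[0])*Rn.from_euler("y",Q[1]); x=x+R.apply([p[8],0,L2])
    R=R*Rn.from_euler("z",Q[2])*Rn.from_euler("y",Q[3]); x=x+R.apply([p[9],0,L3])
    R=R*Rn.from_euler("z",Q[4])*Rn.from_euler("y",Q[5]); x=x+R.apply([p[10],0,L4])
    R=R*Rn.from_euler("z",Q[6])*Rn.from_rotvec(p[5:8])
    return x,R
E
python3 - <<'E'
from fk import *
from scipy.optimize import least_squares
D=[([-1.12318675,.68990719,-.1945174,1.56624151,.15730033,.90250381,-.21511502],[.25121658,.57196582,.40398512],[0.69261425,-0.14531951,0.14516342,-0.69144438])]
D+=[([-1.41,.52,.42,2.2,1.07,.36,-.64],[.3058,.3599,.4039],[-0.668,-0.157,-0.251,0.683]),
([-1.24,.65,.36,2.47,2.17,.74,-1.68],[.349,.2626,.3701],[0.641,0.291,0.352,-0.618]),
([-.59,.93,-.57,2.55,2.2,1.62,-1.38],[.3795,.247,.2993],[0.603,0.434,0.311,-0.593])]
def f(p,lock=True):
    o=[]
    for q,x,k in D:
        X,R=fk(q,p); o+=list(X-x)+list(.3*(Rn.from_quat(k).inv()*R).as_rotvec())
    return np.r_[o,.05*p[8:11]]
best=None
rng=np.random.default_rng(0)
for i in range(40):
    p0=np.r_[rng.uniform(-3,3),.35,.4,.4,.15,rng.normal(size=3)*1.5,0,0,0]
    s=least_squares(f,p0)
    if best is None or s.cost<best.cost: best=s
print(best.cost,best.x.round(4));print(best.fun.round(3)[:24].reshape(4,6))
np.save("fk.npy",best.x)
E
```

```text
0.08614082682096255 [-0.8841  0.7046 -0.6735 -0.516   0.4649 -8.0743 -5.7777 -2.9554 -0.299
 -0.1448 -0.3058]
[[ 0.052  0.019 -0.062  0.15  -0.103 -0.004]
 [-0.091 -0.056 -0.092  0.014  0.019 -0.007]
 [ 0.013  0.078 -0.028 -0.025 -0.001  0.005]
 [-0.188 -0.093  0.182 -0.139  0.086  0.006]]
```

Run:
```python
from fk import *
import itertools
from scipy.optimize import least_squares
D=[([-1.12318675,.68990719,-.1945174,1.56624151,.15730033,.90250381,-.21511502],[.25121658,.57196582,.40398512],[0.69261425,-0.14531951,0.14516342,-0.69144438]),
([-1.41,.52,.42,2.2,1.07,.36,-.64],[.3058,.3599,.4039],[-0.668,-0.157,-0.251,0.683]),
([-1.24,.65,.36,2.47,2.17,.74,-1.68],[.349,.2626,.3701],[0.641,0.291,0.352,-0.618]),
([-.59,.93,-.57,2.55,2.2,1.62,-1.38],[.3795,.247,.2993],[0.603,0.434,0.311,-0.593])]
ks=Rn.from_quat([d[2] for d in D]);Q=np.array([d[0] for d in D])
res=[]
for sg in itertools.product([1,-1],repeat=6):
    sg=(1,)+sg  # global
    Rj=Rn.from_euler("ZYZYZYZ"[:3],Q[:,:3]*sg[:3])*Rn.from_euler("YZY",Q[:,3:6]*sg[3:6])*Rn.from_euler("Z",Q[:,6:]*sg[6])
    # find A,B with A*Rj*B=ks : relative: Rj_0^-1 Rj_i conj by B
    a=np.array([(Rj[0].inv()*Rj[i]).as_rotvec() for i in(1,2,3)]);b=np.array([(ks[0].inv()*ks[i]).as_rotvec() for i in(1,2,3)])
    B,rs=Rn.align_vectors(a,b)
    res.append((rs,sg,np.abs(np.linalg.norm(a,axis=1)-np.linalg.norm(b,axis=1)).max()))
res.sort(key=lambda t:t[0])
for x in res[:5]: print(x)
```

```text
(np.float64(0.008831319244241012), (1, 1, 1, 1, 1, 1, 1), np.float64(0.006015716564834572))
(np.float64(0.008831319244241012), (1, -1, 1, -1, 1, -1, 1), np.float64(0.006015716564834572))
(np.float64(0.8757814057495797), (1, 1, 1, -1, -1, -1, -1), np.float64(0.2646941131046554))
(np.float64(0.8757814057495797), (1, -1, 1, 1, -1, 1, -1), np.float64(0.2646941131046554))
(np.float64(0.9715734877951959), (1, 1, -1, -1, -1, -1, -1), np.float64(0.24974345293771505))
```

Run:
```python
from fk import *
from scipy.optimize import least_squares
D=[([-1.12318675,.68990719,-.1945174,1.56624151,.15730033,.90250381,-.21511502],[.25121658,.57196582,.40398512],[0.69261425,-0.14531951,0.14516342,-0.69144438]),
([-1.41,.52,.42,2.2,1.07,.36,-.64],[.3058,.3599,.4039],[-0.668,-0.157,-0.251,0.683]),
([-1.24,.65,.36,2.47,2.17,.74,-1.68],[.349,.2626,.3701],[0.641,0.291,0.352,-0.618]),
([-.59,.93,-.57,2.55,2.2,1.62,-1.38],[.3795,.247,.2993],[0.603,0.434,0.311,-0.593])]
ks=Rn.from_quat([d[2] for d in D]);Q=np.array([d[0] for d in D])
Rj=Rn.from_euler("ZYZ",Q[:,:3])*Rn.from_euler("YZY",Q[:,3:6])*Rn.from_euler("Z",Q[:,6:])
a=np.array([(Rj[0].inv()*Rj[i]).as_rotvec() for i in(1,2,3)]);b=np.array([(ks[0].inv()*ks[i]).as_rotvec() for i in(1,2,3)])
B,_=Rn.align_vectors(a,b)
A=ks[0]*(Rj[0]*B).inv(); print(A.as_euler("ZYX"),B.as_rotvec())
def f(p):
    o=[]
    for q,x,k in D:
        X,R=fk(q,p); o+=list(X-x)+list(.3*(Rn.from_quat(k).inv()*R).as_rotvec())
    return np.r_[o,.03*p[8:11]]
s=least_squares(f,np.r_[A.as_euler("ZYX")[0],.35,.4,.4,.15,B.as_rotvec(),0,0,0])
print(s.cost,s.x.round(4));print(s.fun.round(3)[:24].reshape(4,6)); np.save("fk.npy",s.x)
```

```text
[-3.13967752  0.00845367 -3.13537758] [-1.19908885  1.21372304 -1.20410588]
0.17962918624120358 [-4.1612e+00 -3.9500e-02  6.3270e-01  4.5440e-01 -4.1520e-01  1.4606e+00
 -1.0111e+00 -2.8516e+00  1.9240e-01  2.6000e-03  2.7340e-01]
[[ 0.107 -0.053  0.054 -0.035 -0.22  -0.351]
 [-0.054 -0.057  0.032 -0.002 -0.028 -0.039]
 [ 0.038  0.079 -0.003  0.05   0.047  0.152]
 [-0.133 -0.044 -0.083 -0.013  0.2    0.239]]
```

```bash
sed -i 's/Q=np.array(q)/Q=np.array(q)*[-1,1,-1,1,-1,1,-1]/' fk.py
cat > fit.py <<'E'
from fk import *
from scipy.optimize import least_squares
D=[([-1.12318675,.68990719,-.1945174,1.56624151,.15730033,.90250381,-.21511502],[.25121658,.57196582,.40398512],[0.69261425,-0.14531951,0.14516342,-0.69144438]),
([-1.41,.52,.42,2.2,1.07,.36,-.64],[.3058,.3599,.4039],[-0.668,-0.157,-0.251,0.683]),
([-1.24,.65,.36,2.47,2.17,.74,-1.68],[.349,.2626,.3701],[0.641,0.291,0.352,-0.618]),
([-.59,.93,-.57,2.55,2.2,1.62,-1.38],[.3795,.247,.2993],[0.603,0.434,0.311,-0.593])]
q0=np.array(D[0][0])*[-1,1,-1,1,-1,1,-1]
B=(Rn.from_euler("ZYZ",q0[:3])*Rn.from_euler("YZY",q0[3:6])*Rn.from_euler("Z",q0[6])).inv()*Rn.from_quat(D[0][2])
def f(p):
    o=[]
    for q,x,k in D:
        X,R=fk(q,p); o+=list(X-x)+list(.3*(Rn.from_quat(k).inv()*R).as_rotvec())
    return np.r_[o,.03*p[8:11]]
s=least_squares(f,np.r_[0,.35,.4,.4,.15,B.as_rotvec(),0,0,0])
print(s.cost,s.x.round(4));print(s.fun.round(3)[:24].reshape(4,6)); np.save("fk.npy",s.x)
E
python3 fit.py
```

```text
0.000294646359793804 [-0.0727  0.3886  0.5311  0.3407  0.1767  1.2108 -1.2807 -1.2276  0.0201
 -0.0106 -0.0015]
[[-0.    -0.001  0.001  0.012  0.006  0.   ]
 [-0.002  0.002 -0.006 -0.     0.004 -0.001]
 [-0.001  0.001 -0.007 -0.005 -0.004 -0.001]
 [-0.     0.005  0.012 -0.007 -0.005  0.002]]
```

```bash
cat > upd.py <<'E'
from h import *
import json,os
s=st(); L=json.load(open("log.json")) if os.path.exists("log.json") else []
L.append([list(s["q"]),list(s["tool_pos"]),list(s["eef_rot"])]); json.dump(L,open("log.json","w"))
E
python3 upd.py
cat > fit.py <<'E'
from fk import *
import json
from scipy.optimize import least_squares
D=[([-1.12318675,.68990719,-.1945174,1.56624151,.15730033,.90250381,-.21511502],[.25121658,.57196582,.40398512],[0.69261425,-0.14531951,0.14516342,-0.69144438]),
([-1.41,.52,.42,2.2,1.07,.36,-.64],[.3058,.3599,.4039],[-0.668,-0.157,-0.251,0.683]),
([-1.24,.65,.36,2.47,2.17,.74,-1.68],[.349,.2626,.3701],[0.641,0.291,0.352,-0.618])]+json.load(open("log.json"))
W=[1,.2,.2]+[1]*9
q0=np.array(D[0][0])*[-1,1,-1,1,-1,1,-1]
B=(Rn.from_euler("ZYZ",q0[:3])*Rn.from_euler("YZY",q0[3:6])*Rn.from_euler("Z",q0[6])).inv()*Rn.from_quat(D[0][2])
def f(p):
    o=[]
    for (q,x,k),w in zip(D,W):
        X,R=fk(q,p); o+=list(w*(X-x))+list(w*.3*(Rn.from_quat(k).inv()*R).as_rotvec())
    return np.r_[o,.003*p[8:11]]
s=least_squares(f,np.r_[0,.35,.4,.4,.15,B.as_rotvec(),0,0,0])
print(s.cost,s.x.round(4));print(s.fun.round(4)[:6*len(D)].reshape(-1,6)); np.save("fk.npy",s.x)
E
python3 fit.py
```

```text
t 1.6 q [-0.59  0.93 -0.57  2.55  2.2   1.62 -1.38] pos [0.3795 0.247  0.2993] y [ 0.892  0.079 -0.445] z [-0.139  0.985 -0.103] F [-0.1  1.1 -2.4] op 0.999
0.00014555743507955668 [-0.0682  0.429   0.4926  0.319   0.1894  1.2106 -1.2669 -1.2331  0.0466
 -0.0143 -0.0206]
[[-0.0032  0.0007 -0.0011  0.0092  0.0057 -0.0012]
 [-0.0019  0.0043 -0.0015 -0.0005  0.0008 -0.0006]
 [-0.0013  0.0009 -0.0029 -0.0013 -0.0006 -0.0005]
 [-0.0004  0.0022  0.002  -0.0089 -0.0057  0.0015]]
```

Run:
```python
from fk import *
import json
D=[([-1.12318675,.68990719,-.1945174,1.56624151,.15730033,.90250381,-.21511502],[.25121658,.57196582,.40398512],[0.69261425,-0.14531951,0.14516342,-0.69144438])]+json.load(open("log.json"))
p=np.r_[0,.4,.4,.4,.15,1.2092,-1.2092,-1.2092,0,0,0]
for q,x,k in D:
    X,R=fk(q,p); print((Rn.from_quat(k)*R.inv()).as_rotvec(),(Rn.from_quat(k).inv()*R).as_rotvec())
from plant import r; print(r.get_state()["qd"].round(3))
```

```text
[-2.26644409e-07  5.70102904e-07 -4.17634513e-07] [ 4.36779128e-07 -4.16862672e-07 -4.31570507e-07]
[ 1.37184758e-07  3.85818403e-07 -6.09307263e-07] [ 4.23843855e-07 -4.23843854e-07 -4.23843855e-07]
[ 1.391  0.731 -2.199  0.018 -0.068  1.812  1.251]
```

```bash
cat > fk.py <<'E'
import numpy as np, json, os
from scipy.spatial.transform import Rotation as Rn
B=Rn.from_matrix(np.round(Rn.from_rotvec([1.2092,-1.2092,-1.2092]).as_matrix()))
def rots(q):
    Q=np.array(q)*[-1,1,-1,1,-1,1,-1]
    R1=Rn.from_euler("z",Q[0])
    R2=R1*Rn.from_euler("y",Q[1]); R3=R2*Rn.from_euler("z",Q[2]);R4=R3*Rn.from_euler("y",Q[3]);R5=R4*Rn.from_euler("z",Q[4]);R6=R5*Rn.from_euler("y",Q[5]);R7=R6*Rn.from_euler("z",Q[6])
    return R1,R2,R3,R4,R5,R6,R7
def cols(q):
    R1,R2,R3,R4,R5,R6,R7=rots(q)
    return np.c_[[0,0,1],R2.apply([0,0,1]),R4.apply([0,0,1]),R7.apply([0,0,1]),R3.apply([1,0,0]),R4.apply([1,0,0]),R6.apply([1,0,0]),R1.apply([1,0,0])]
def fk(q,p): return cols(q)[:,:len(p)]@p, rots(q)[6]*B
E
cat > fit.py <<'E'
from fk import *
D=[([-1.12318675,.68990719,-.1945174,1.56624151,.15730033,.90250381,-.21511502],[.25121658,.57196582,.40398512]),
([-1.41,.52,.42,2.2,1.07,.36,-.64],[.3058,.3599,.4039]),
([-1.24,.65,.36,2.47,2.17,.74,-1.68],[.349,.2626,.3701])]+[d[:2] for d in json.load(open("log.json"))]
W=[1,.05,.05]+[1]*20
for n in(4,5,6,7,8):
    A=np.vstack([w*cols(d[0])[:,:n] for d,w in zip(D,W)]);b=np.hstack([w*np.array(d[1]) for d,w in zip(D,W)])
    A2=np.vstack([A,np.eye(n)[4:]*1e-3]); b2=np.r_[b,np.zeros(max(0,n-4))]
    x=np.linalg.lstsq(A2,b2,rcond=None)[0]; print(n,x.round(4),(A@x-b).round(4))
E
python3 fit.py
```

```text
4 [0.3174 0.575  0.3218 0.1644] [-0.0432  0.005  -0.0072 -0.0023  0.0006 -0.0003 -0.0019  0.0015 -0.0002
 -0.0074  0.034   0.0072]
5 [ 0.2055  0.6646  0.3618  0.1471 -0.1049] [-0.0284  0.0069  0.0078 -0.0045 -0.0003 -0.0007 -0.0043  0.0009 -0.0007
  0.0054 -0.0023 -0.0077]
6 [-0.1113  0.8942  0.2481 -0.0303 -0.0748  0.1239] [-0.012   0.0038  0.0015 -0.0122 -0.0002  0.0024 -0.0131  0.0043  0.0021
  0.0021 -0.0012 -0.0017]
7 [ 0.0293  0.8136  0.5835  0.0516 -0.2192 -0.0309  0.1965] [-0.0008  0.0003  0.0002 -0.0009 -0.0048 -0.0028 -0.0011  0.0029 -0.0004
  0.0001  0.     -0.    ]
8 [ 0.1128  0.6829  0.5534  0.0669 -0.2177 -0.0502  0.1746  0.0716] [-0.0007  0.0002  0.0002 -0.001  -0.0031 -0.0035 -0.0009  0.0034 -0.0013
  0.0001  0.      0.0001]
```

Run:
```python
from h import *
s=st(); R0=Rn.from_quat(s["eef_rot"]).as_matrix()
delta([.42,.12,.38],R0)
```

```text
t 1.6 q [-0.59  0.93 -0.57  2.55  2.2   1.62 -1.38] pos [0.3795 0.247  0.2993] y [ 0.892  0.079 -0.445] z [-0.139  0.985 -0.103] F [-0.1  1.1 -2.4] op 0.999
shift [ 0.0697 -0.0098 -0.1391] mm/50ms 3.12 rows; turn [0. 0. 0.] rows 0.0
```

Call:
{"name": "arm_command", "arguments": {
  "deltas": [
    {"dx":0.02,"dy":0,"dz":-0.02,"wx":0,"wy":0,"wz":0},
    {"dx":0.04,"dy":0,"dz":-0.05,"wx":0,"wy":0,"wz":0},
    {"dx":0.06,"dy":0,"dz":-0.08,"wx":0,"wy":0,"wz":0},
    {"dx":0.07,"dy":0,"dz":-0.11,"wx":0,"wy":0,"wz":0},
    {"dx":0.07,"dy":0,"dz":-0.14,"wx":0,"wy":0,"wz":0}
  ]
}}

```text
clock: 2.1
tool_pos: [0.43, 0.1308, 0.3759]
eef_rot: [0.605, 0.435, 0.309, -0.591]
contact_force: [0.1, 1.4, -2.1]
opening: 0.999
```

```bash
python3 upd.py; python3 fit.py;python3 - <<'E'
from h import *
delta([.40,-.08,.34],Rgoal())
E
```

```text
t 2.1 q [ 0.1   0.88 -1.19  2.56  2.25  1.63 -0.81] pos [0.43   0.1308 0.3759] y [ 0.891  0.077 -0.447] z [-0.14   0.984 -0.11 ] F [ 0.1  1.4 -2.1] op 0.999
4 [0.2831 0.5851 0.307  0.1434] [-0.0427 -0.0006 -0.0036 -0.0031  0.0007 -0.0001 -0.0028  0.0019 -0.0002
 -0.0121  0.0364  0.0011  0.0063  0.006   0.0026]
5 [ 0.3128  0.603   0.3749  0.1828 -0.0614] [-0.0367  0.0148 -0.0033 -0.0023 -0.0001 -0.0011 -0.0021  0.0002 -0.0007
 -0.0053  0.005   0.0064  0.0037 -0.0096 -0.0029]
6 [ 0.3315  0.5838  0.3916  0.2009 -0.0854 -0.0229] [-0.0368  0.0113  0.0048 -0.0018 -0.0003 -0.0014 -0.0014 -0.0002 -0.0012
 -0.0022  0.0005  0.002   0.0055 -0.0027 -0.0066]
7 [ 0.3339  0.6078  0.7974  0.2143 -0.2823 -0.1749  0.275 ] [-0.0102  0.0031  0.0015  0.0094 -0.0067 -0.007   0.0103 -0.0002 -0.0032
 -0.0023  0.0018  0.0032  0.0022 -0.0014 -0.0042]
8 [ 0.395   0.4875  0.7491  0.2124 -0.2744 -0.1809  0.2485  0.078 ] [-0.0089  0.0027  0.0013  0.0084 -0.0048 -0.0074  0.0094  0.0007 -0.0038
 -0.004   0.0015  0.0052  0.0038 -0.0007 -0.0059]
shift [-0.0788 -0.0269 -0.1992] mm/50ms 4.32 rows; turn [-0.0423  0.1561 -0.5888] rows 3.2
```

```bash
cat >> h.py <<'E'
def Rv(yaw,pitch=0,zs=-1):
    y=np.array([np.cos(yaw)*np.cos(pitch),np.sin(yaw)*np.cos(pitch),-np.sin(pitch)])
    l=np.array([-np.sin(yaw),np.cos(yaw),0])
    x=l*(-zs); z=np.cross(x,y); return np.c_[x,y,z]
E
python3 - <<'E'
from h import *
print(Rv(.7).round(2))
delta([.38,-.05,.48],Rv(.7,.3));delta([.38,-.05,.48],Rv(.7,.3,1)); delta([.38,.0,.48],Rv(.7,.3))
E
```

```text
[[-0.64  0.76 -0.  ]
 [ 0.76  0.64  0.  ]
 [ 0.   -0.   -1.  ]]
shift [ 0.0417 -0.105  -0.1824] mm/50ms 4.29 rows; turn [ 0.3707 -2.0737 -0.761 ] rows 11.73
shift [ 0.0417 -0.105  -0.1824] mm/50ms 4.29 rows; turn [0.7386 1.7987 0.3598] rows 10.36
shift [ 0.0498 -0.1011 -0.1332] mm/50ms 3.49 rows; turn [ 0.3707 -2.0737 -0.761 ] rows 11.73
```

Call:
{"name": "arm_command", "arguments": {
  "deltas": [
    {"dx":0.01,"dy":-0.02,"dz":-0.02,"wx":0.03,"wy":-0.16,"wz":-0.06},
    {"dx":0.02,"dy":-0.04,"dz":-0.03,"wx":0.06,"wy":-0.32,"wz":-0.12},
    {"dx":0.03,"dy":-0.06,"dz":-0.05,"wx":0.09,"wy":-0.48,"wz":-0.18},
    {"dx":0.04,"dy":-0.08,"dz":-0.06,"wx":0.12,"wy":-0.64,"wz":-0.24},
    {"dx":0.04,"dy":-0.1,"dz":-0.08,"wx":0.14,"wy":-0.8,"wz":-0.29}
  ]
}}

```text
clock: 2.6
tool_pos: [0.4038, 0.0535, 0.4925]
eef_rot: [0.585, 0.673, 0.134, -0.431]
contact_force: [1.0, -0.5, 1.1]
opening: 1.002
```

```bash
python3 upd.py; python3 fit.py;python3 - <<'E'
from h import *
delta([.38,-.12,.45],Rv(.7,.3))
E
```

```text
t 2.6 q [ 0.67  0.62 -1.47  2.56  2.5   1.14 -0.05] pos [0.4038 0.0535 0.4925] y [ 0.904  0.279 -0.324] z [-0.424  0.685 -0.592] F [ 1.  -0.5  1.1] op 1.002
4 [0.2934 0.5806 0.3118 0.1507] [-0.0432  0.0006 -0.007  -0.0029  0.0006 -0.0003 -0.0025  0.0017 -0.0003
 -0.0109  0.0351  0.0013  0.0072  0.0096  0.0035 -0.0041 -0.0021  0.0023]
5 [ 0.3189  0.6005  0.3728  0.1852 -0.0576] [-0.0371  0.0147 -0.0026 -0.0022 -0.0001 -0.001  -0.0019  0.0002 -0.0006
 -0.0034  0.0067  0.0091  0.006  -0.007   0.0008 -0.0035  0.0013 -0.0072]
6 [ 0.3199  0.5932  0.3758  0.1882 -0.069  -0.0128] [-0.0369  0.0113  0.0048 -0.0021 -0.0001 -0.0009 -0.0018  0.0002 -0.0007
 -0.0024  0.0064  0.0065  0.0069 -0.0057 -0.0017 -0.0014  0.0038 -0.0096]
7 [ 0.3143  0.599   0.409   0.1824 -0.0819 -0.0223  0.0256] [-0.0346  0.0106  0.0045 -0.0013 -0.0007 -0.0013 -0.001   0.0003 -0.0008
 -0.0056  0.0075  0.0076  0.0038 -0.0074 -0.0006  0.0057  0.0013 -0.0113]
8 [ 0.2517  0.7014  0.4696  0.1765 -0.1018 -0.0259  0.0649 -0.0602] [-0.0329  0.01    0.0043 -0.0001 -0.0025 -0.0013  0.0001 -0.0002 -0.0005
 -0.0052  0.0085  0.0034  0.0015 -0.0133 -0.0031  0.0059  0.0042 -0.0045]
shift [-0.1494 -0.0562 -0.0837] mm/50ms 3.6 rows; turn [ 0.1831 -1.2828 -0.473 ] rows 7.23
```

```bash
cat > fk.py <<'E'
import numpy as np, json, os
from scipy.spatial.transform import Rotation as Rn
B=Rn.from_matrix(np.round(Rn.from_rotvec([1.2092,-1.2092,-1.2092]).as_matrix()))
def rots(q):
    Q=np.array(q)*[-1,1,-1,1,-1,1,-1]
    R=Rn.from_euler("z",0); o=[]
    for i,a in enumerate("zyzyzyz"): R=R*Rn.from_euler(a,Q[i]); o.append(R)
    return o
E
cat > fit.py <<'E'
from fk import *
import itertools
D=[([-1.12318675,.68990719,-.1945174,1.56624151,.15730033,.90250381,-.21511502],[.25121658,.57196582,.40398512])]+[d[:2] for d in json.load(open("log.json"))]
X,Y,Z=np.eye(3)
def C(q):
    R=rots(q); d={"d1":Z,"L2":R[1].apply(Z),"L3":R[3].apply(Z),"L4":R[5].apply(Z)}
    for i in range(7): d[f"x{i+1}"]=R[i].apply(X); d[f"y{i+1}"]=R[i].apply(Y)
    d["bx"]=X;d["by"]=Y; return d
cs=[C(d[0]) for d in D]; b=np.hstack([d[1] for d in D])
base=["d1","L2","L3","L4"]; ex=[k for k in cs[0] if k not in base and k not in("y2","y4","y6","y1","x1","y7","x7") ]+["y1","x1"]
for n in(0,1,2):
    res=[]
    for e in itertools.combinations(ex,n):
        ks=base+list(e); A=np.vstack([np.c_[tuple(c[k] for k in ks)] for c in cs])
        x=np.linalg.lstsq(A,b,rcond=None)[0]; res.append((np.abs(A@x-b).max(),ks,x.round(4)))
    res.sort(key=lambda t:t[0])
    for t in res[:4]: print(round(t[0],5),t[1][4:],t[2])
E
python3 fit.py
```

```text
0.04315 [] [0.2932 0.5807 0.3117 0.1506]
0.00973 ['y3'] [ 0.3453  0.5594  0.3362  0.15   -0.0425]
0.01271 ['y1'] [ 0.3331  0.5736  0.3455  0.1694 -0.0356]
0.02048 ['bx'] [0.2976 0.5533 0.3149 0.1195 0.0491]
0.03107 ['by'] [ 0.3237  0.5964  0.362   0.16   -0.04  ]
0.00032 ['y3', 'y1'] [ 0.3472  0.5634  0.345   0.1602 -0.0269 -0.0188]
0.00666 ['bx', 'y1'] [ 0.3227  0.561   0.3364  0.1466  0.0267 -0.0242]
0.00739 ['y3', 'x4'] [ 0.3492  0.5719  0.3458  0.1542 -0.042   0.014 ]
0.00834 ['x3', 'y3'] [ 0.3463  0.5671  0.3498  0.1594 -0.0155 -0.0377]
```

```bash
cat >> fk.py <<'E'
PL=np.array([.3472,.5634,.345,.1602,-.0269,-.0188])
X,Y,Z=np.eye(3)
lo=np.array([-3.01,-.46,-1.47,.13,-1,.04,-2.66]);hi=np.array([3.01,2.08,1.51,2.56,4.14,2.09,2.66])
def fk(q):
    R=rots(q); p=PL[0]*Z+PL[1]*R[1].apply(Z)+PL[2]*R[3].apply(Z)+PL[3]*R[5].apply(Z)+PL[4]*R[2].apply(Y)+PL[5]*R[0].apply(Y)
    return p,R[6]*B
def elbow(q):
    R=rots(q); return PL[0]*Z+PL[1]*R[1].apply(Z)
from scipy.optimize import least_squares
def ik(pos,Rg,q0,wn=1e-3,qn=None):
    Rg=Rn.from_matrix(Rg); qn=(lo+hi)/2 if qn is None else qn
    f=lambda q:(lambda P:np.r_[P[0]-pos,.3*(Rg.inv()*P[1]).as_rotvec(),wn*(q-qn)/(hi-lo)])(fk(q))
    s=least_squares(f,np.clip(q0,lo+.01,hi-.01),bounds=(lo,hi)); e=np.abs(f(s.x)[:6]).max()
    return s.x,e
def margin(q): return np.minimum(q-lo,hi-q).min()
E
cat > scan.py <<'E'
from h import *; from fk import *
rng=np.random.default_rng(1)
ax=np.array([np.cos(.081),np.sin(.081),0])
k2=np.array([.5998,-.095,.225])
for psi in (.5,.6,.7,.8):
  for pitch in (0,.3):
    for zs in (-1,1):
      Rg=Rv(psi,pitch,zs); u=Rg[:,1]
      g1=k2+ax*.004; T1=g1-.150*u; T2=T1-.12*ax
      best=[]
      for i in range(25):
        q0=lo+(hi-lo)*rng.random(7)
        q,e=ik(T2,Rg,q0,3e-4)
        if e>2e-3: continue
        q1,e1=ik(T1,Rg,q,3e-4,q)
        q3,e3=ik(T2-.06*u,Rg,q,3e-4,q)
        if max(e1,e3)>2e-3: continue
        best.append((min(margin(q),margin(q1),margin(q3)),np.abs(q1-q).max(),q,q1))
      best.sort(key=lambda t:-t[0])
      for b in best[:1]: print(psi,pitch,zs,len(best),"m %.2f jump %.2f"%b[:2],b[2].round(2),b[3].round(2),"elbow",elbow(b[2]).round(2))
E
python3 scan.py
```

```text
0.5 0 -1 10 m 0.00 jump 0.23 [ 1.22  1.42 -0.79  2.49  4.14  1.01  0.88] [ 1.04  1.36 -0.84  2.26  4.07  0.98  0.69] elbow [ 0.19 -0.52  0.43]
0.5 0 1 5 m 0.06 jump 0.24 [ 1.47  1.78 -1.4   2.48  3.28  0.51 -1.43] [ 1.26  1.71 -1.39  2.25  3.45  0.51 -1.67] elbow [ 0.05 -0.55  0.23]
0.5 0.3 -1 14 m 0.00 jump 0.28 [ 0.92  1.07 -0.39  2.56  4.09  1.18  0.58] [ 0.71  1.   -0.35  2.3   4.02  1.11  0.3 ] elbow [ 0.3  -0.39  0.62]
0.5 0.3 1 8 m 0.00 jump 0.25 [ 1.08  1.12 -0.69  2.55  3.91  0.97 -2.4 ] [ 0.89  1.07 -0.66  2.29  3.9   0.89 -2.64] elbow [ 0.24 -0.45  0.59]
0.6 0 -1 6 m 0.00 jump 0.22 [ 1.38  1.52 -1.05  2.39  4.14  0.6   0.84] [ 1.18  1.47 -1.08  2.17  4.14  0.61  0.68] elbow [ 0.11 -0.55  0.38]
0.6 0 1 4 m 0.00 jump 0.35 [ 1.52  1.8  -1.47  2.39  3.03  0.29 -1.21] [ 1.3   1.74 -1.46  2.17  3.34  0.28 -1.56] elbow [ 0.03 -0.55  0.22]
0.6 0.3 -1 10 m 0.00 jump 0.24 [ 1.1   1.09 -0.65  2.46  4.14  0.85  0.55] [ 0.91  1.05 -0.63  2.22  4.12  0.8   0.33] elbow [ 0.22 -0.45  0.61]
0.6 0.3 1 9 m 0.00 jump 0.24 [ 1.43  1.51 -1.47  2.44  2.71  0.44 -1.19] [ 1.24  1.5  -1.46  2.2   2
[... 198 characters left out ...]
m 0.00 jump 0.24 [ 1.31  1.21 -1.    2.36  4.14  0.44  0.57] [ 1.14  1.23 -1.06  2.12  4.14  0.34  0.45] elbow [ 0.14 -0.51  0.55]
0.7 0.3 1 9 m 0.00 jump 0.24 [ 1.46  1.5  -1.47  2.35  2.4   0.26 -0.84] [ 1.26  1.49 -1.45  2.12  2.34  0.21 -0.81] elbow [ 0.06 -0.56  0.39]
0.8 0 -1 3 m 0.00 jump 0.22 [ 1.49  1.66 -1.33  2.22 -1.    0.15 -0.35] [ 1.29  1.65 -1.37  2.   -0.98  0.17 -0.43] elbow [ 0.04 -0.56  0.3 ]
0.8 0 1 11 m 0.00 jump 0.62 [ 1.52  1.76 -1.47  2.22  0.54  0.11  1.25] [ 1.31  1.72 -1.47  2.   -0.08  0.1   1.84] elbow [ 0.03 -0.55  0.24]
0.8 0.3 1 4 m 0.00 jump 0.24 [ 1.46  1.5  -1.47  2.27  1.59  0.18 -0.01] [ 1.26  1.5  -1.47  2.03  1.36  0.18  0.2 ] elbow [ 0.06 -0.56  0.38]
```

```bash
cat > scan2.py <<'E'
from h import *; from fk import *
rng=np.random.default_rng(1)
ax=np.array([np.cos(.081),np.sin(.081),0])
k2=np.array([.5998,-.095,.225])
for pitch in (.5,.7,.85,1.0,1.15):
  for yaw in (.081,.4):
    Rg=Rgoal(yaw,pitch); u=Rg[:,1]
    out=[]
    for ext in (0,.03,.06,.09,.12):
      T=k2+ax*.004-ax*ext-.152*u
      best=(-1,None)
      for i in range(12):
        q,e=ik(T,Rg,lo+(hi-lo)*rng.random(7),1e-3)
        if e>3e-3: continue
        if margin(q)>best[0]: best=(margin(q),q)
      out.append(round(best[0],2))
    print(pitch,yaw,out, None if best[1] is None else best[1].round(2))
E
python3 scan2.py
```

```text
0.5 0.081 [np.float64(0.06), np.float64(0.0), -1, -1, -1] None
0.5 0.4 [np.float64(0.22), np.float64(0.15), np.float64(0.08), np.float64(0.01), -1] None
0.7 0.081 [np.float64(0.19), np.float64(0.1), np.float64(0.02), -1, -1] None
0.7 0.4 [np.float64(0.32), np.float64(0.25), np.float64(0.18), np.float64(0.1), np.float64(0.03)] [ 0.88  0.77 -0.64  2.53  3.51  0.68 -1.01]
0.85 0.081 [np.float64(0.3), np.float64(0.22), np.float64(0.14), np.float64(0.06), np.float64(0.0)] [ 0.99  0.99 -1.47  2.56  2.13  1.06 -0.25]
0.85 0.4 [np.float64(0.34), np.float64(0.33), np.float64(0.26), np.float64(0.19), np.float64(0.12)] [ 1.07  0.83 -1.12  2.44  2.52  0.45 -0.16]
1.0 0.081 [np.float64(0.42), np.float64(0.35), np.float64(0.27), np.float64(0.19), np.float64(0.12)] [ 0.8   0.67 -0.94  2.44  2.26  0.54 -0.42]
1.0 0.4 [np.float64(0.38), np.float64(0.37), np.float64(0.35), np.float64(0.28), np.float64(0.21)] [ 1.01  0.76 -1.11  2.35  1.98  0.37  0.28]
1.15 0.081 [np.float64(0.49), np.float64(0.47), np.float64(0.4), np.float64(0.32), np.float64(0.25)] [ 0.78  0.64 -0.94  2.31  1.68  0.45  0.12]
1.15 0.4 [np.float64(0.41), np.float64(0.39), np.float64(0.37), np.float64(0.36), np.float64(0.31)] [ 0.96  0.73 -1.12  2.25  1.41  0.46  0.78]
```

Run:
```python
from h import *; from fk import *
s=r.get_state(); print(np.abs(fk(s["q"])[0]-s["tool_pos"]))
ax=np.array([np.cos(.081),np.sin(.081),0])
for pitch in (.5,.7):
    Rg=Rgoal(.081,pitch);u=Rg[:,1];x=Rg[:,0]
    for name,c in (("pre",-.04),("touch",0),("home",.017)):
        T=np.array([.583,-.096,.3])+c*ax-.166*u-.009*x
        q,e=ik(T,Rg,s["q"],1e-3); print(pitch,name,T.round(3),e.round(4),margin(q).round(2),q.round(2))
Rg=Rgoal(.081,.7); delta([.40,-.11,.42],Rg); delta([.40,0,.48],Rg)
```

```text
[1.05649269e-04 6.58538482e-05 1.39396294e-04]
0.5 pre [ 0.394 -0.111  0.372] 0.018 0.0 [ 1.04  0.99 -1.47  2.56  2.5   1.12 -0.38]
0.5 touch [ 0.433 -0.108  0.372] 0.0 0.0 [ 0.58  0.69 -0.57  2.56  3.15  1.06 -1.17]
0.5 home [ 0.45  -0.107  0.372] 0.0 0.05 [ 0.57  0.69 -0.57  2.51  3.13  1.01 -1.17]
0.7 pre [ 0.411 -0.11   0.4  ] 0.0 0.06 [ 0.76  0.57 -0.81  2.5   2.87  0.66 -0.97]
0.7 touch [ 0.451 -0.107  0.4  ] 0.0 0.16 [ 0.78  0.62 -0.89  2.4   2.71  0.62 -0.81]
0.7 home [ 0.468 -0.105  0.4  ] 0.0 0.21 [ 0.77  0.64 -0.91  2.35  2.65  0.61 -0.74]
shift [-0.1637 -0.0256 -0.0676] mm/50ms 3.58 rows; turn [-0.0764  0.986   0.5365] rows 5.89
shift [-0.0454 -0.0143 -0.0277] mm/50ms 1.1 rows; turn [-0.0764  0.986   0.5365] rows 5.89
```

Press and pull with the tool pitched about 40° down. Roll the jaws back horizontal first, and close the fingers for the press.

Call:
{"name": "arm_command", "arguments": {
  "deltas": [
    {"dx":-0.01,"dy":0,"dz":-0.01,"wx":-0.01,"wy":0.16,"wz":0.09},
    {"dx":-0.02,"dy":0,"dz":-0.01,"wx":-0.03,"wy":0.33,"wz":0.18},
    {"dx":-0.03,"dy":-0.01,"dz":-0.02,"wx":-0.04,"wy":0.49,"wz":0.27},
    {"dx":-0.04,"dy":-0.01,"dz":-0.03,"wx":-0.06,"wy":0.66,"wz":0.36},
    {"dx":-0.05,"dy":-0.01,"dz":-0.03,"wx":-0.07,"wy":0.8,"wz":0.44}
  ],
  "claw": -1
}}

```text
clock: 3.1
tool_pos: [0.4045, -0.0048, 0.4756]
eef_rot: [0.633, 0.389, 0.254, -0.619]
contact_force: [-0.7, -0.7, -1.1]
opening: 0.568
```

```bash
python3 upd.py
python3 - <<'E'
from h import *
Rg=Rgoal(.081,.7); delta([.40,-.11,.42],Rg)
E
```

```text
t 3.1 q [ 0.83  0.56 -1.46  2.47  2.14  0.89 -0.42] pos [ 0.4045 -0.0048  0.4756] y [ 0.807  0.07  -0.586] z [-0.161  0.982 -0.104] F [-0.7 -0.7 -1.1] op 0.568
shift [-0.0659  0.0215 -0.0968] mm/50ms 2.38 rows; turn [0.     0.1681 0.0946] rows 1.01
```

Call:
{"name": "arm_command", "arguments": {
  "deltas": [
    {"dx":-0.02,"dy":0.005,"dz":-0.03,"wx":0,"wy":0.06,"wz":0.03},
    {"dx":-0.04,"dy":0.01,"dz":-0.06,"wx":0,"wy":0.12,"wz":0.06},
    {"dx":-0.06,"dy":0.02,"dz":-0.09,"wx":0,"wy":0.17,"wz":0.09},
    {"dx":-0.066,"dy":0.02,"dz":-0.097,"wx":0,"wy":0.17,"wz":0.09},
    {"dx":-0.066,"dy":0.02,"dz":-0.097,"wx":0,"wy":0.17,"wz":0.09}
  ]
}}

```text
clock: 3.6
tool_pos: [0.399, -0.1103, 0.42]
eef_rot: [-0.627, -0.326, -0.272, 0.653]
contact_force: [-0.4, 0.3, -0.2]
opening: 0.114
```

```bash
python3 upd.py
python3 - <<'E'
from h import *
Rg=Rgoal(.081,.7); delta([.411,-.11,.40],Rg);print(r.get_state()["qd"].round(3))
for n in("side","top"): cv2.imwrite(f"pics/{n}1.png",r.snapshot(n)[:,:,::-1])
S=cv2.imread("pics/side1.png");T=cv2.imread("pics/top1.png")
a=cv2.resize(S[100:260,220:420],None,fx=2.9,fy=2.9,interpolation=cv2.INTER_CUBIC)
cv2.imwrite("pics/side1c.png",a)
cv2.imwrite("pics/top1c.png",cv2.resize(T[150:310,260:430],None,fx=3.5,fy=3.5,interpolation=cv2.INTER_CUBIC))
E
```

```text
t 3.6 q [ 1.07  0.74 -1.42  2.49  2.28  0.8  -0.37] pos [ 0.399  -0.1103  0.42  ] y [ 0.764  0.065 -0.642] z [-0.085  0.996 -0.   ] F [-0.4  0.3 -0.2] op 0.114
shift [-0.0076  0.0221 -0.0007] mm/50ms 0.47 rows; turn [-0.0036  0.0032  0.0042] rows 0.03
[-0.041 -0.036 -0.043 -0.011 -0.003 -0.005 -0.009]
```

View pics/side1c.png

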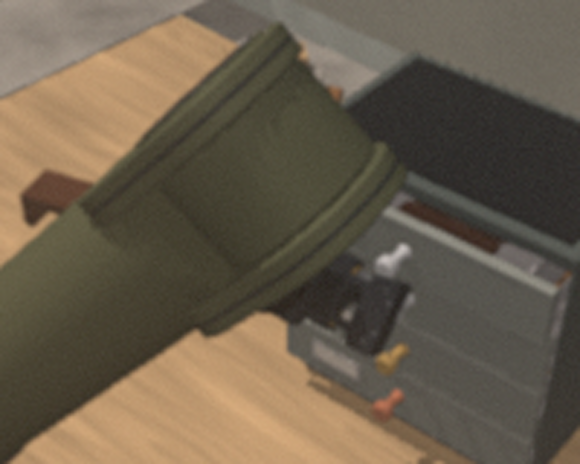

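View pics/top1c.png

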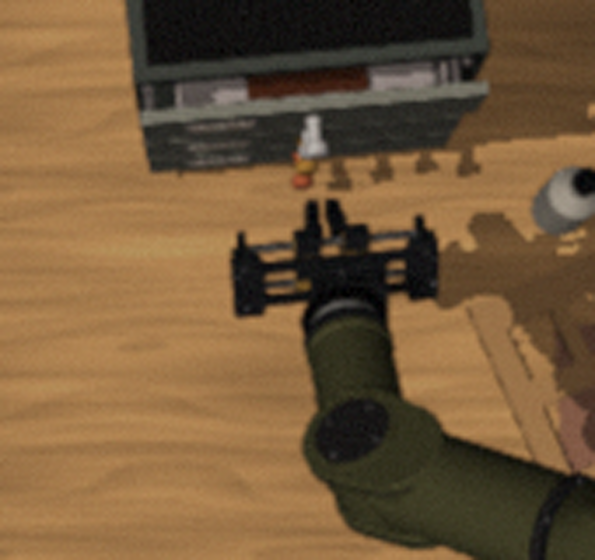

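Run:
```python
from h import *
s=r.get_state();R0=Rn.from_quat(s["eef_rot"]).as_matrix();tip=s["tool_pos"]+.166*R0[:,1]
print(tip,(proj("top",tip)-[260,150])*3.5,(proj("side",tip)-[220,100])*2.9)
for y in(-.09,-.095,-.10): print((proj("top",[.583,y,.3])-[260,150])*3.5)
T=cv2.imread("pics/top1.png")
cv2.imwrite("pics/top1d.png",cv2.resize(T[175:230,320:385],None,fx=10,fy=10,interpolation=cv2.INTER_CUBIC))
```

```text
[ 0.52674248 -0.09715611  0.31542306] [[312.68097217 205.81833   ]] [[348.91112269 283.79754856]]
[[303.01831081 151.83415651]]
[[308.18380042 151.7894719 ]]
[[313.34881638 151.7448152 ]]
```

View pics/top1d.png

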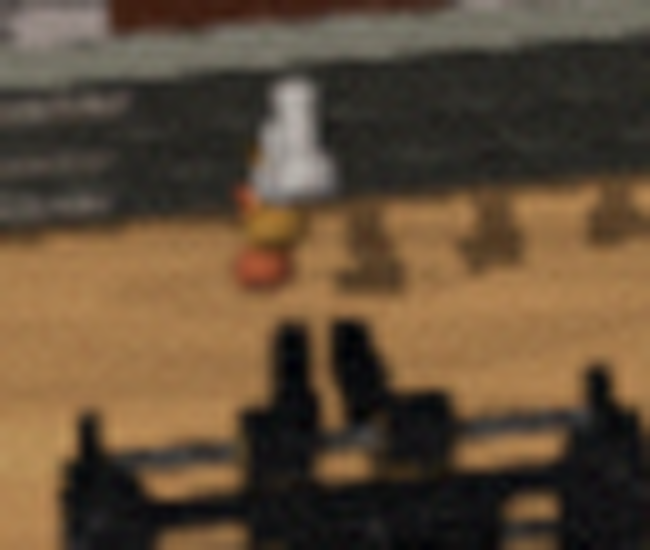

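Call:
{"name": "arm_command", "arguments": {
  "deltas": [
    {"dx":-0.008,"dy":0.007,"dz":0,"wx":0,"wy":0,"wz":0},
    {"dx":-0.015,"dy":0.013,"dz":0,"wx":0,"wy":0,"wz":0},
    {"dx":-0.008,"dy":0.022,"dz":0,"wx":0,"wy":0,"wz":0},
    {"dx":0,"dy":0.031,"dz":0,"wx":0,"wy":0,"wz":0},
    {"dx":0.007,"dy":0.04,"dz":0,"wx":0,"wy":0,"wz":0}
  ]
}}

```text
clock: 4.2
tool_pos: [0.4363, -0.1055, 0.4019]
eef_rot: [-0.627, -0.329, -0.272, 0.652]
contact_force: [1.6, -0.3, -0.3]
opening: 0.003
```

```bash
python3 upd.py
python3 - <<'E'
from h import *
s=r.get_state();R0=Rn.from_quat(s["eef_rot"]).as_matrix();print("corner",s["tool_pos"]+.166*R0[:,1]+.009*R0[:,0])
E
```

```text
t 4.2 q [ 0.99  0.81 -1.36  2.42  2.3   0.84 -0.34] pos [ 0.4363 -0.1055  0.4019] y [ 0.767  0.066 -0.638] z [-0.087  0.996 -0.002] F [ 1.6 -0.3 -0.3] op 0.003
corner [ 0.56939158 -0.09403434  0.30288711]
```

Call:
{"name": "arm_command", "arguments": {
  "deltas": [
    {"dx":0.002,"dy":0.002,"dz":0,"wx":0,"wy":0,"wz":0},
    {"dx":0.004,"dy":0.005,"dz":0,"wx":0,"wy":0,"wz":0},
    {"dx":0.006,"dy":0.007,"dz":0,"wx":0,"wy":0,"wz":0},
    {"dx":0.008,"dy":0.009,"dz":0,"wx":0,"wy":0,"wz":0},
    {"dx":0.01,"dy":0.012,"dz":0,"wx":0,"wy":0,"wz":0}
  ]
}}

```text
clock: 4.7
tool_pos: [0.4497, -0.105, 0.4006]
eef_rot: [-0.627, -0.328, -0.271, 0.652]
contact_force: [-4.8, -1.1, 3.2]
opening: 0.004
```

```bash
python3 upd.py
```

```text
t 4.7 q [ 0.97  0.81 -1.34  2.39  2.29  0.83 -0.32] pos [ 0.4497 -0.105   0.4006] y [ 0.765  0.066 -0.641] z [-0.087  0.996 -0.002] F [-4.8 -1.1  3.2] op 0.004
```

Call:
{"name": "arm_command", "arguments": {
  "deltas": [
    {"dx":0.001,"dy":0.001,"dz":0,"wx":0,"wy":0,"wz":0},
    {"dx":0.002,"dy":0.003,"dz":0,"wx":0,"wy":0,"wz":0},
    {"dx":0.003,"dy":0.004,"dz":0,"wx":0,"wy":0,"wz":0},
    {"dx":0.004,"dy":0.005,"dz":0,"wx":0,"wy":0,"wz":0},
    {"dx":0.005,"dy":0.006,"dz":0,"wx":0,"wy":0,"wz":0}
  ]
}}

```text
clock: 5.2
tool_pos: [0.4579, -0.1043, 0.4005]
eef_rot: [-0.627, -0.327, -0.272, 0.652]
contact_force: [-2.7, 0.3, 2.4]
opening: 0.005
```

```bash
python3 upd.py
```

```text
t 5.2 q [ 0.96  0.82 -1.34  2.37  2.28  0.82 -0.31] pos [ 0.4579 -0.1043  0.4005] y [ 0.765  0.066 -0.641] z [-0.087  0.996 -0.001] F [-2.7  0.3  2.4] op 0.005
```

Call:
{"name": "arm_command", "arguments": {
  "deltas": [
    {"dx":0.0006,"dy":0.0008,"dz":0,"wx":0,"wy":0,"wz":0},
    {"dx":0.0013,"dy":0.0015,"dz":0,"wx":0,"wy":0,"wz":0},
    {"dx":0.0019,"dy":0.0023,"dz":0,"wx":0,"wy":0,"wz":0},
    {"dx":0.0026,"dy":0.003,"dz":0,"wx":0,"wy":0,"wz":0},
    {"dx":0.0032,"dy":0.0038,"dz":0,"wx":0,"wy":0,"wz":0}
  ]
}}

```text
clock: 5.7
tool_pos: [0.4625, -0.1039, 0.4005]
eef_rot: [-0.627, -0.327, -0.271, 0.652]
contact_force: [-9.0, -1.6, 5.1]
opening: 0.005
```

```bash
python3 upd.py
```

```text
t 5.7 q [ 0.95  0.82 -1.33  2.36  2.28  0.82 -0.3 ] pos [ 0.4625 -0.1039  0.4005] y [ 0.765  0.066 -0.641] z [-0.087  0.996 -0.002] F [-9.  -1.6  5.1] op 0.005
```

Call:
{"name": "arm_command", "arguments": {
  "deltas": [
    {"dx":0.0003,"dy":0.0004,"dz":0,"wx":0,"wy":0,"wz":0},
    {"dx":0.0006,"dy":0.0008,"dz":0,"wx":0,"wy":0,"wz":0},
    {"dx":0.0006,"dy":0.0008,"dz":0,"wx":0,"wy":0,"wz":0},
    {"dx":0.0006,"dy":0.0008,"dz":0,"wx":0,"wy":0,"wz":0},
    {"dx":0.0006,"dy":0.0008,"dz":0,"wx":0,"wy":0,"wz":0}
  ]
}}

```text
clock: 6.2
tool_pos: [0.4628, -0.1038, 0.4005]
eef_rot: [-0.628, -0.328, -0.271, 0.652]
contact_force: [-10.8, -1.4, 6.4]
opening: 0.008
```

```bash
python3 upd.py
```

```text
t 6.2 q [ 0.95  0.82 -1.33  2.36  2.28  0.82 -0.3 ] pos [ 0.4628 -0.1038  0.4005] y [ 0.765  0.065 -0.641] z [-0.087  0.996 -0.002] F [-10.8  -1.4   6.4] op 0.008
```

Call:
{"name": "arm_command", "arguments": {
  "deltas": [
    {"dx":0.0006,"dy":0.0008,"dz":0,"wx":0,"wy":0,"wz":0},
    {"dx":0.0013,"dy":0.0015,"dz":0,"wx":0,"wy":0,"wz":0},
    {"dx":0.0013,"dy":0.0015,"dz":0,"wx":0,"wy":0,"wz":0},
    {"dx":0.0013,"dy":0.0015,"dz":0,"wx":0,"wy":0,"wz":0},
    {"dx":0.0013,"dy":0.0015,"dz":0,"wx":0,"wy":0,"wz":0}
  ]
}}

```text
clock: 6.7
tool_pos: [0.4635, -0.1037, 0.4005]
eef_rot: [-0.628, -0.328, -0.27, 0.652]
contact_force: [-21.3, -3.5, 13.0]
opening: 0.003
```

```bash
python3 upd.py
```

```text
t 6.7 q [ 0.95  0.82 -1.33  2.36  2.27  0.82 -0.3 ] pos [ 0.4635 -0.1037  0.4005] y [ 0.764  0.065 -0.642] z [-0.088  0.996 -0.004] F [-21.3  -3.5  13. ] op 0.003
```

Call:
{"name": "arm_command", "arguments": {
  "deltas": [
    {"dx":-0.003,"dy":-0.004,"dz":0,"wx":0,"wy":0,"wz":0},
    {"dx":-0.01,"dy":-0.012,"dz":0,"wx":0,"wy":0,"wz":0},
    {"dx":-0.02,"dy":-0.024,"dz":0,"wx":0,"wy":0,"wz":0},
    {"dx":-0.026,"dy":-0.031,"dz":0,"wx":0,"wy":0,"wz":0},
    {"dx":-0.032,"dy":-0.038,"dz":0,"wx":0,"wy":0,"wz":0}
  ]
}}

```text
clock: 7.2
tool_pos: [0.4159, -0.108, 0.4005]
eef_rot: [-0.627, -0.328, -0.272, 0.652]
contact_force: [0.6, 0.1, 0.4]
opening: 0.001
```

```bash
python3 upd.py
python3 - <<'E'
from h import *; from fk import *
S=r.snapshot("side")[:,:,::-1]; cv2.imwrite("pics/side2c.png",cv2.resize(S[110:260,300:460],None,fx=3.8,fy=3.8,interpolation=cv2.INTER_CUBIC))
ax=np.array([np.cos(.081),np.sin(.081),0])
k=np.array([.598,-.091,.225])   # home knob end (2nd)
s=r.get_state()
for pitch in(.6,.7):
    Rg=Rgoal(.081,pitch);u=Rg[:,1]
    for b in (.05,0):   # back-off along u
        T=k+ax*.006-.155*u-b*u
        q,e=ik(T,Rg,s["q"],1e-3); print(pitch,b,T.round(4),e.round(4),margin(q).round(2),q.round(2)); delta(T,Rg,s)
E
```

```text
t 7.2 q [ 1.01  0.8  -1.38  2.48  2.31  0.86 -0.38] pos [ 0.4159 -0.108   0.4005] y [ 0.766  0.066 -0.64 ] z [-0.086  0.996 -0.001] F [0.6 0.1 0.4] op 0.001
0.6 0.05 [ 0.4353 -0.1042  0.3408] 0.0 0.01 [ 0.57  0.75 -0.59  2.55  3.07  1.01 -1.11]
shift [-0.0321  0.0541  0.0021] mm/50ms 1.26 rows; turn [-0.0055  0.0064 -0.1224] rows 0.64
0.6 0 [ 0.4765 -0.1009  0.3125] 0.0 0.11 [ 0.53  0.83 -0.58  2.45  3.05  0.99 -1.07]
shift [-0.0273  0.1039  0.0018] mm/50ms 2.15 rows; turn [-0.0055  0.0064 -0.1224] rows 0.64
0.7 0.05 [ 0.4477 -0.1032  0.3571] 0.0 0.1 [ 0.65  0.69 -0.72  2.46  2.88  0.77 -0.96]
shift [-0.0116  0.0532  0.002 ] mm/50ms 1.09 rows; turn [-0.0051  0.0067  0.0049] rows 0.05
0.7 0 [ 0.4858 -0.1001  0.3249] 0.0 0.18 [ 0.6   0.78 -0.7   2.38  2.86  0.79 -0.92]
shift [-0.0118  0.1032  0.0018] mm/50ms 2.08 rows; turn [-0.0051  0.0067  0.0049] rows 0.05
```

View pics/side2c.png

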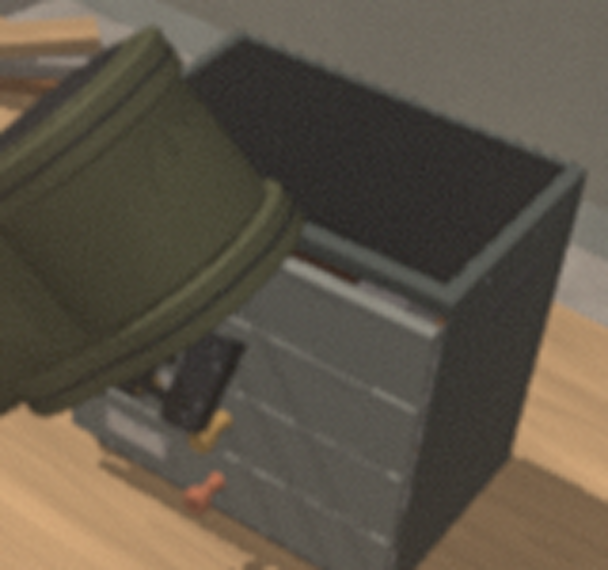

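Call:
{"name": "arm_command", "arguments": {
  "deltas": [
    {"dx":-0.006,"dy":0.01,"dz":0,"wx":0,"wy":0,"wz":0},
    {"dx":-0.013,"dy":0.02,"dz":0.001,"wx":0,"wy":0,"wz":0},
    {"dx":-0.013,"dy":0.03,"dz":0.001,"wx":0,"wy":0,"wz":0},
    {"dx":-0.013,"dy":0.04,"dz":0.001,"wx":0,"wy":0,"wz":0},
    {"dx":-0.013,"dy":0.04,"dz":0.001,"wx":0,"wy":0,"wz":0}
  ],
  "claw": 1
}}

```text
clock: 7.75
tool_pos: [0.4398, -0.1049, 0.3644]
eef_rot: [-0.627, -0.327, -0.272, 0.653]
contact_force: [-0.4, 0.6, -0.6]
opening: 0.435
```

Call:
{"name": "arm_command", "arguments": {
  "deltas": [
    {"dx":0,"dy":0,"dz":0,"wx":0,"wy":0,"wz":0},
    {"dx":0,"dy":0,"dz":0,"wx":0,"wy":0,"wz":0},
    {"dx":0,"dy":0,"dz":0,"wx":0,"wy":0,"wz":0},
    {"dx":0,"dy":0,"dz":0,"wx":0,"wy":0,"wz":0},
    {"dx":0,"dy":0,"dz":0,"wx":0,"wy":0,"wz":0}
  ]
}}

```text
clock: 8.25
tool_pos: [0.4385, -0.1051, 0.365]
eef_rot: [-0.627, -0.328, -0.272, 0.652]
contact_force: [0.3, 1.3, 0.5]
opening: 0.891
```

```bash
python3 upd.py
python3 - <<'E'
from h import *
Rg=Rgoal(.081,.7); delta([.4838,-.1002,.325],Rg)
T=r.snapshot("top")[:,:,::-1]
cv2.imwrite("pics/top2.png",cv2.resize(T[160:240,290:410],None,fx=6,fy=6,interpolation=cv2.INTER_CUBIC))
E
```

```text
t 8.25 q [ 0.93  0.9  -1.32  2.46  2.37  0.96 -0.38] pos [ 0.4385 -0.1051  0.365 ] y [ 0.766  0.066 -0.64 ] z [-0.087  0.996 -0.002] F [0.3 1.3 0.5] op 0.891
shift [-0.0015  0.0606  0.001 ] mm/50ms 1.21 rows; turn [-0.0043  0.0063  0.0069] rows 0.05
```

View pics/top2.png

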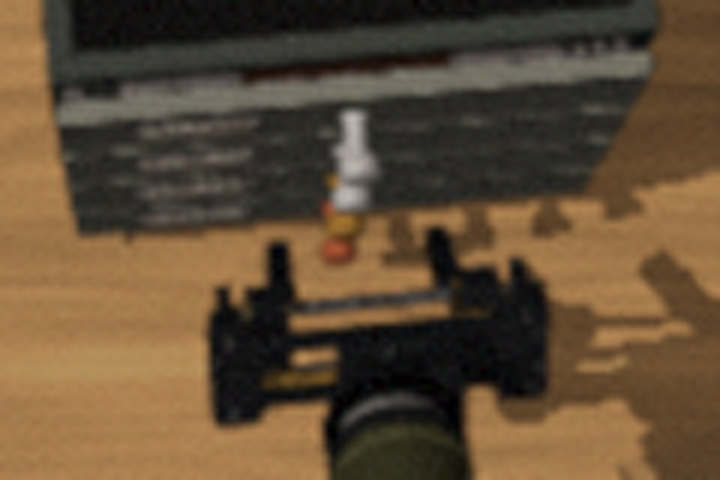

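Call:
{"name": "arm_command", "arguments": {
  "deltas": [
    {"dx":0,"dy":0.013,"dz":0,"wx":0,"wy":0,"wz":0},
    {"dx":-0.001,"dy":0.026,"dz":0.001,"wx":0,"wy":0,"wz":0},
    {"dx":-0.0015,"dy":0.04,"dz":0.001,"wx":0,"wy":0,"wz":0},
    {"dx":-0.0015,"dy":0.053,"dz":0.001,"wx":0,"wy":0,"wz":0},
    {"dx":-0.0015,"dy":0.061,"dz":0.001,"wx":0,"wy":0,"wz":0}
  ]
}}

```text
clock: 8.8
tool_pos: [0.4854, -0.0999, 0.3233]
eef_rot: [-0.627, -0.327, -0.272, 0.653]
contact_force: [0.1, 0.1, 0.0]
opening: 1.003
```

```bash
python3 upd.py
python3 - <<'E'
from h import *
Rg=Rgoal(.081,.7); delta([.4838,-.1002,.325],Rg)
T=r.snapshot("top")[:,:,::-1]
cv2.imwrite("pics/top3.png",cv2.resize(T[160:240,290:410],None,fx=6,fy=6,interpolation=cv2.INTER_CUBIC))
S=r.snapshot("side")[:,:,::-1]; cv2.imwrite("pics/side3c.png",cv2.resize(S[110:260,300:460],None,fx=3.8,fy=3.8,interpolation=cv2.INTER_CUBIC))
E
```

```text
t 8.8 q [ 0.85  1.02 -1.25  2.37  2.43  1.   -0.33] pos [ 0.4854 -0.0999  0.3233] y [ 0.765  0.066 -0.641] z [-0.086  0.996 -0.   ] F [0.1 0.1 0. ] op 1.003
shift [ 0.0003 -0.0023 -0.0002] mm/50ms 0.05 rows; turn [-0.005   0.0048  0.0056] rows 0.05
```

View pics/top3.png

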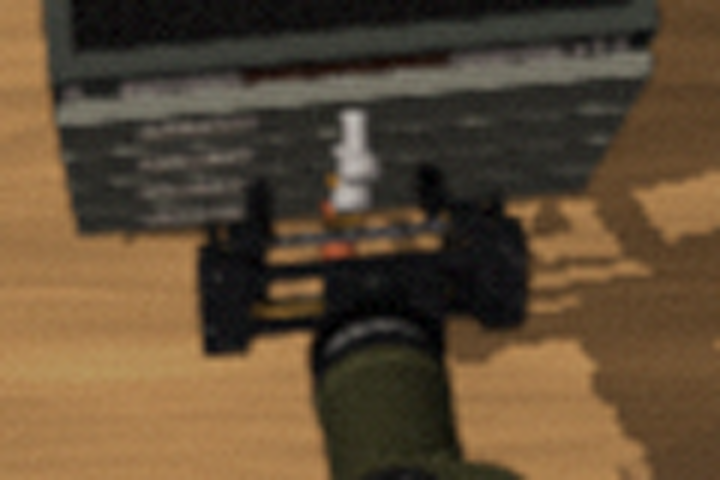

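View pics/side3c.png

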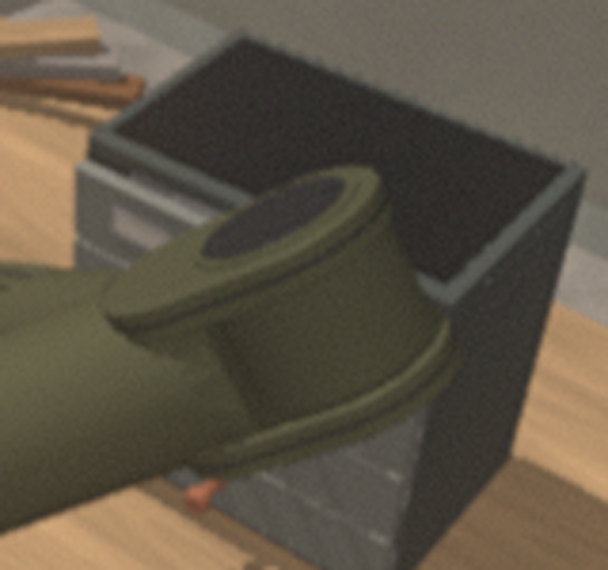

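Call:
{"name": "arm_command", "arguments": {
  "deltas": [
    {"dx":0,"dy":0,"dz":0,"wx":0,"wy":0,"wz":0},
    {"dx":0,"dy":0,"dz":0,"wx":0,"wy":0,"wz":0},
    {"dx":0,"dy":0,"dz":0,"wx":0,"wy":0,"wz":0},
    {"dx":0,"dy":0,"dz":0,"wx":0,"wy":0,"wz":0},
    {"dx":0,"dy":0,"dz":0,"wx":0,"wy":0,"wz":0}
  ],
  "claw": -1,
  "grip_force": 15
}}

```text
clock: 9.4
tool_pos: [0.4841, -0.1002, 0.3248]
eef_rot: [-0.627, -0.328, -0.272, 0.652]
contact_force: [0.0, -0.4, 0.2]
opening: 0.571
```

Call:
{"name": "arm_command", "arguments": {
  "deltas": [
    {"dx":0,"dy":0,"dz":0,"wx":0,"wy":0,"wz":0},
    {"dx":0,"dy":0,"dz":0,"wx":0,"wy":0,"wz":0},
    {"dx":0,"dy":0,"dz":0,"wx":0,"wy":0,"wz":0},
    {"dx":0,"dy":0,"dz":0,"wx":0,"wy":0,"wz":0},
    {"dx":0,"dy":0,"dz":0,"wx":0,"wy":0,"wz":0}
  ]
}}

```text
clock: 9.9
tool_pos: [0.4847, -0.1025, 0.3245]
eef_rot: [-0.63, -0.326, -0.274, 0.65]
contact_force: [-1.0, -6.5, 2.6]
opening: 0.267
```

```bash
python3 upd.py
```

```text
t 9.9 q [ 0.86  1.02 -1.25  2.37  2.43  1.   -0.34] pos [ 0.4847 -0.1025  0.3245] y [ 0.766  0.057 -0.64 ] z [-0.079  0.997 -0.006] F [-1.  -6.5  2.6] op 0.267
```

Call:
{"name": "arm_command", "arguments": {
  "deltas": [
    {"dx":0,"dy":0,"dz":-0.002,"wx":0,"wy":0,"wz":0},
    {"dx":0,"dy":0,"dz":-0.003,"wx":0,"wy":0,"wz":0},
    {"dx":-0.0013,"dy":-0.0015,"dz":-0.003,"wx":0,"wy":0,"wz":0},
    {"dx":-0.0026,"dy":-0.003,"dz":-0.003,"wx":0,"wy":0,"wz":0},
    {"dx":-0.0039,"dy":-0.0046,"dz":-0.003,"wx":0,"wy":0,"wz":0}
  ]
}}

```text
clock: 10.4
tool_pos: [0.4788, -0.1041, 0.3245]
eef_rot: [-0.628, -0.327, -0.272, 0.652]
contact_force: [5.6, -3.6, -3.1]
opening: 0.263
```

```bash
python3 upd.py
```

```text
t 10.4 q [ 0.87  1.02 -1.26  2.39  2.43  1.   -0.34] pos [ 0.4788 -0.1041  0.3245] y [ 0.766  0.064 -0.64 ] z [-0.084  0.996 -0.002] F [ 5.6 -3.6 -3.1] op 0.263
```

Call:
{"name": "arm_command", "arguments": {
  "deltas": [
    {"dx":-0.002,"dy":-0.0023,"dz":-0.001,"wx":0,"wy":0,"wz":0},
    {"dx":-0.004,"dy":-0.0046,"dz":-0.001,"wx":0,"wy":0,"wz":0},
    {"dx":-0.006,"dy":-0.007,"dz":-0.001,"wx":0,"wy":0,"wz":0},
    {"dx":-0.008,"dy":-0.0095,"dz":-0.001,"wx":0,"wy":0,"wz":0},
    {"dx":-0.01,"dy":-0.012,"dz":-0.001,"wx":0,"wy":0,"wz":0}
  ]
}}

```text
clock: 10.9
tool_pos: [0.4627, -0.1059, 0.3246]
eef_rot: [-0.627, -0.328, -0.272, 0.652]
contact_force: [4.7, -1.1, -2.0]
opening: 0.264
```

```bash
python3 upd.py
```

```text
t 10.9 q [ 0.88  1.02 -1.27  2.43  2.44  1.02 -0.36] pos [ 0.4627 -0.1059  0.3246] y [ 0.765  0.066 -0.64 ] z [-0.087  0.996 -0.001] F [ 4.7 -1.1 -2. ] op 0.264
```

Call:
{"name": "arm_command", "arguments": {
  "deltas": [
    {"dx":-0.003,"dy":-0.004,"dz":0,"wx":0,"wy":0,"wz":0},
    {"dx":-0.006,"dy":-0.008,"dz":0,"wx":0,"wy":0,"wz":0},
    {"dx":-0.01,"dy":-0.012,"dz":0,"wx":0,"wy":0,"wz":0},
    {"dx":-0.013,"dy":-0.016,"dz":0,"wx":0,"wy":0,"wz":0},
    {"dx":-0.016,"dy":-0.019,"dz":0,"wx":0,"wy":0,"wz":0}
  ]
}}

```text
clock: 11.4
tool_pos: [0.4377, -0.108, 0.3246]
eef_rot: [-0.627, -0.328, -0.272, 0.652]
contact_force: [3.3, -0.8, -2.3]
opening: 0.262
```

```bash
python3 upd.py
python3 - <<'E'
from h import *; from fk import *
s=r.get_state(); R0=Rn.from_quat(s["eef_rot"]).as_matrix(); c=s["tool_pos"]+.155*R0[:,1]; print("contact",c)
ax=np.array([np.cos(.081),np.sin(.081),0])
q=s["q"]
for p,a in ((.7,0),(.8,0),(.9,0),(1.,0),(1.1,0),(1.1,-.03),(1.1,-.05),(1.1,-.07)):
    Rg=Rgoal(.081,p);u=Rg[:,1]
    for b in(0,.06):
        T=c+a*ax-.155*u-b*u; qq,e=ik(T,Rg,q,3e-4,q); print(p,a,b,T.round(3),e.round(4),margin(qq).round(2),qq.round(2))
E
```

```text
t 11.4 q [ 0.9   1.02 -1.28  2.5   2.46  1.07 -0.39] pos [ 0.4377 -0.108   0.3246] y [ 0.765  0.066 -0.64 ] z [-0.087  0.996 -0.001] F [ 3.3 -0.8 -2.3] op 0.262
contact [ 0.55636256 -0.09770155  0.22535113]
0.7 0 0 [ 0.438 -0.107  0.325] 0.0 0.07 [ 0.89  1.01 -1.28  2.49  2.45  1.07 -0.4 ]
0.7 0 0.06 [ 0.392 -0.111  0.364] 0.0038 0.0 [ 1.01  0.95 -1.47  2.56  2.29  1.06 -0.33]
0.8 0 0 [ 0.449 -0.106  0.337] 0.0 0.14 [ 0.91  0.98 -1.33  2.42  2.24  0.97 -0.25]
0.8 0 0.06 [ 0.407 -0.11   0.38 ] 0.0 0.07 [ 1.01  0.84 -1.4   2.48  2.17  0.88 -0.27]
0.9 0 0 [ 0.46  -0.105  0.347] 0.0 0.07 [ 0.93  0.97 -1.4   2.34  2.    0.94 -0.05]
0.9 0 0.06 [ 0.423 -0.109  0.394] 0.0 0.02 [ 1.02  0.83 -1.45  2.38  1.9   0.83 -0.04]
1.0 0 0 [ 0.473 -0.104  0.356] 0.0 0.04 [ 0.93  0.97 -1.43  2.25  1.79  0.93  0.13]
1.0 0 0.06 [ 0.441 -0.107  0.406] 0.0 0.01 [ 1.01  0.81 -1.46  2.27  1.65  0.82  0.18]
1.1 0 0 [ 0.486 -0.103  0.363] 0.0 0.01 [ 0.92  0.97 -1.46  2.17  1.6   0.98  0.29]
1.1 0 0.06 [ 0.459 -0.106  0.417] 0.0 0.0 [ 0.99  0.81 -1.47  2.17  1.43  0.86  0.39]
1.1 -0.03 0 [ 0.456 -0.106  0.363] 0.0 0.0 [ 0.95  0.95 -1.47  2.24  1.62  0.95  0.23]
1.1 -0.03 0.06 [ 0.429 -0.108  0.417] 0.0 0.0 [ 1.03  0.77 -1.47  2.24  1.45  0.81  0.34]
1.1 -0.05 0 [ 0.436 -0.107  0.363] 0.0 0.0 [ 0.97  0.92 -1.47  2.29  1.63  0.93  0.19]
1.1 -0.05 0.06 [ 0.409 -0.11   0.417] 0.0 0.0 [ 1.06  0.74 -1.47  2.29  1.46  0.78  0.32]
1.1 -0.07 0 [ 0.417 -0.109  0.363] 0.0 0.01 [ 0.99  0.89 -1.46  2.34  1.65  0.9   0.15]
1.1 -0.07 0.06 [ 0.389 -0.111  0.417] 0.0 0.0 [ 1.09  0.71 -1.47  2.33  1.47  0.74  0.29]
```

Call:
{"name": "arm_command", "arguments": {
  "deltas": [
    {"dx":0,"dy":0,"dz":0,"wx":0,"wy":0,"wz":0},
    {"dx":0,"dy":0,"dz":0,"wx":0,"wy":0,"wz":0},
    {"dx":0,"dy":0,"dz":0,"wx":0,"wy":0,"wz":0},
    {"dx":0,"dy":0,"dz":0,"wx":0,"wy":0,"wz":0},
    {"dx":0,"dy":0,"dz":0,"wx":0,"wy":0,"wz":0}
  ],
  "claw": 0.3
}}

```text
clock: 11.9
tool_pos: [0.4382, -0.108, 0.3245]
eef_rot: [-0.627, -0.328, -0.272, 0.652]
contact_force: [0.3, 0.1, -0.1]
opening: 0.646
```

```bash
python3 upd.py
python3 - <<'E'
from h import *
c=np.array([.5564,-.0977,.2254])
for p in (.8,.9,1.,1.1):
    Rg=Rgoal(.081,p);u=Rg[:,1]; delta(c-.155*u,Rg)
E
```

```text
t 11.9 q [ 0.9   1.02 -1.28  2.5   2.46  1.07 -0.39] pos [ 0.4382 -0.108   0.3245] y [ 0.765  0.066 -0.64 ] z [-0.087  0.996 -0.001] F [ 0.3  0.1 -0.1] op 0.646
shift [0.0161 0.0004 0.0006] mm/50ms 0.32 rows; turn [-0.0046  0.0064  0.1341] rows 0.7
shift [0.0314 0.0028 0.0005] mm/50ms 0.63 rows; turn [-0.0043  0.0066  0.2614] rows 1.37
shift [0.0464 0.0067 0.0004] mm/50ms 0.94 rows; turn [-0.004   0.0068  0.3887] rows 2.04
shift [0.0609 0.0121 0.0004] mm/50ms 1.24 rows; turn [-0.0036  0.007   0.5161] rows 2.7
```

Call:
{"name": "arm_command", "arguments": {
  "deltas": [
    {"dx":0.016,"dy":0,"dz":0,"wx":0,"wy":0,"wz":0.13},
    {"dx":0.031,"dy":0.003,"dz":0,"wx":0,"wy":0,"wz":0.26},
    {"dx":0.046,"dy":0.007,"dz":0,"wx":0,"wy":0,"wz":0.39},
    {"dx":0.061,"dy":0.012,"dz":0,"wx":0,"wy":0.01,"wz":0.52},
    {"dx":0.061,"dy":0.012,"dz":0,"wx":0,"wy":0.01,"wz":0.52}
  ]
}}

```text
clock: 12.4
tool_pos: [0.4878, -0.1034, 0.3656]
eef_rot: [-0.68, -0.192, -0.137, 0.694]
contact_force: [-0.6, 1.0, -0.1]
opening: 0.647
```

```bash
python3 upd.py
python3 - <<'E'
from h import *
s=r.get_state(); R0=Rn.from_quat(s["eef_rot"]).as_matrix(); c=s["tool_pos"]+.155*R0[:,1]; print("contact",c)
T=r.snapshot("top")[:,:,::-1]
cv2.imwrite("pics/top4.png",cv2.resize(T[160:260,290:410],None,fx=6,fy=6,interpolation=cv2.INTER_CUBIC))
E
```

```text
t 12.4 q [ 0.73  0.7  -0.94  2.17  1.61  0.48  0.22] pos [ 0.4878 -0.1034  0.3656] y [ 0.451  0.038 -0.891] z [-0.08   0.997  0.002] F [-0.6  1.  -0.1] op 0.647
contact [ 0.55779745 -0.09747689  0.22741551]
```

View pics/top4.png

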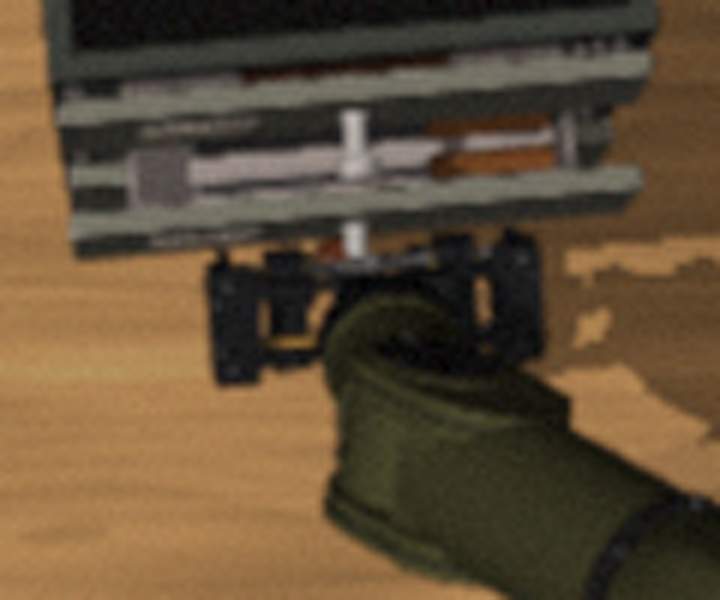

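Call:
{"name": "arm_command", "arguments": {
  "deltas": [
    {"dx":0,"dy":0.002,"dz":0,"wx":0,"wy":0,"wz":0},
    {"dx":0,"dy":0.002,"dz":0,"wx":0,"wy":0,"wz":0},
    {"dx":0,"dy":0.002,"dz":0,"wx":0,"wy":0,"wz":0},
    {"dx":0,"dy":0.002,"dz":0,"wx":0,"wy":0,"wz":0},
    {"dx":0,"dy":0.002,"dz":0,"wx":0,"wy":0,"wz":0}
  ],
  "claw": -1
}}

```text
clock: 12.95
tool_pos: [0.4868, -0.1039, 0.3613]
eef_rot: [-0.679, -0.191, -0.136, 0.695]
contact_force: [-1.4, 0.7, -2.2]
opening: 0.265
```

Call:
{"name": "arm_command", "arguments": {
  "deltas": [
    {"dx":0,"dy":0,"dz":0,"wx":0,"wy":0,"wz":0},
    {"dx":0,"dy":0,"dz":0,"wx":0,"wy":0,"wz":0},
    {"dx":0,"dy":0,"dz":0,"wx":0,"wy":0,"wz":0},
    {"dx":0,"dy":0,"dz":0,"wx":0,"wy":0,"wz":0},
    {"dx":0,"dy":0,"dz":0,"wx":0,"wy":0,"wz":0}
  ]
}}

```text
clock: 13.45
tool_pos: [0.4869, -0.1038, 0.3614]
eef_rot: [-0.68, -0.191, -0.136, 0.695]
contact_force: [0.8, 1.1, -6.4]
opening: 0.268
```

```bash
python3 upd.py
python3 - <<'E'
from h import *
s=r.get_state(); R0=Rn.from_quat(s["eef_rot"]).as_matrix(); c=s["tool_pos"]+.155*R0[:,1]; print("contact",c)
print(R0.T@np.array([-.9967,-.081,0]))
E
```

```text
t 13.45 q [ 0.73  0.71 -0.94  2.17  1.63  0.48  0.21] pos [ 0.4869 -0.1038  0.3614] y [ 0.448  0.039 -0.893] z [-0.08   0.997  0.004] F [ 0.8  1.1 -6.4] op 0.268
contact [ 0.5562783  -0.09771606  0.22297728]
[-8.93215769e-01 -4.49596712e-01 -5.26857756e-04]
```

Call:
{"name": "arm_command", "arguments": {
  "deltas": [
    {"dx":-0.003,"dy":-0.001,"dz":0,"wx":0,"wy":0,"wz":0},
    {"dx":-0.008,"dy":-0.003,"dz":0,"wx":0,"wy":0,"wz":0},
    {"dx":-0.014,"dy":-0.006,"dz":0,"wx":0,"wy":0,"wz":0},
    {"dx":-0.02,"dy":-0.0093,"dz":0,"wx":0,"wy":0,"wz":0},
    {"dx":-0.027,"dy":-0.0128,"dz":0,"wx":0,"wy":0,"wz":0}
  ]
}}

```text
clock: 13.95
tool_pos: [0.4569, -0.1063, 0.3613]
eef_rot: [-0.68, -0.191, -0.136, 0.695]
contact_force: [3.5, 1.0, -6.9]
opening: 0.265
```

```bash
python3 upd.py
```

```text
t 13.95 q [ 0.77  0.69 -0.97  2.25  1.72  0.49  0.11] pos [ 0.4569 -0.1063  0.3613] y [ 0.449  0.039 -0.892] z [-0.08   0.997  0.003] F [ 3.5  1.  -6.9] op 0.265
```

Call:
{"name": "arm_command", "arguments": {
  "deltas": [
    {"dx":-0.005,"dy":-0.0015,"dz":0,"wx":0,"wy":0,"wz":0},
    {"dx":-0.01,"dy":-0.004,"dz":0,"wx":0,"wy":0,"wz":0},
    {"dx":-0.0145,"dy":-0.0062,"dz":0,"wx":0,"wy":0,"wz":0},
    {"dx":-0.019,"dy":-0.0085,"dz":0,"wx":0,"wy":0,"wz":0},
    {"dx":-0.0225,"dy":-0.0102,"dz":0,"wx":0,"wy":0,"wz":0}
  ]
}}

```text
clock: 14.45
tool_pos: [0.4332, -0.1081, 0.3609]
eef_rot: [-0.68, -0.192, -0.137, 0.695]
contact_force: [3.7, -1.0, 5.6]
opening: 0.265
```

```bash
python3 upd.py
```

```text
t 14.45 q [ 0.81  0.68 -1.01  2.31  1.79  0.51  0.03] pos [ 0.4332 -0.1081  0.3609] y [ 0.452  0.039 -0.891] z [-0.081  0.997  0.003] F [ 3.7 -1.   5.6] op 0.265
```

Call:
{"name": "arm_command", "arguments": {
  "deltas": [
    {"dx":-0.0025,"dy":-0.0015,"dz":0,"wx":0,"wy":0,"wz":0},
    {"dx":-0.005,"dy":-0.003,"dz":0,"wx":0,"wy":0,"wz":0},
    {"dx":-0.0075,"dy":-0.0042,"dz":0,"wx":0,"wy":0,"wz":0},
    {"dx":-0.01,"dy":-0.0055,"dz":0,"wx":0,"wy":0,"wz":0},
    {"dx":-0.0115,"dy":-0.0062,"dz":0,"wx":0,"wy":0,"wz":0}
  ]
}}

```text
clock: 14.95
tool_pos: [0.4201, -0.1092, 0.361]
eef_rot: [-0.68, -0.192, -0.137, 0.695]
contact_force: [4.2, -1.0, 6.3]
opening: 0.26
```

```bash
python3 upd.py
```

```text
t 14.95 q [ 0.83  0.68 -1.03  2.34  1.82  0.52 -0.  ] pos [ 0.4201 -0.1092  0.361 ] y [ 0.451  0.039 -0.892] z [-0.081  0.997  0.003] F [ 4.2 -1.   6.3] op 0.26
```

Out about 114 mm. Now creep to the stop.

Call:
{"name": "arm_command", "arguments": {
  "deltas": [
    {"dx":-0.0009,"dy":-0.0005,"dz":0,"wx":0,"wy":0,"wz":0},
    {"dx":-0.0018,"dy":-0.0009,"dz":0,"wx":0,"wy":0,"wz":0},
    {"dx":-0.0027,"dy":-0.0014,"dz":0,"wx":0,"wy":0,"wz":0},
    {"dx":-0.0036,"dy":-0.0018,"dz":0,"wx":0,"wy":0,"wz":0},
    {"dx":-0.0045,"dy":-0.0023,"dz":0,"wx":0,"wy":0,"wz":0}
  ]
}}

```text
clock: 15.45
tool_pos: [0.4152, -0.1096, 0.361]
eef_rot: [-0.68, -0.192, -0.137, 0.695]
contact_force: [3.6, -0.7, 5.5]
opening: 0.265
```

```bash
python3 upd.py
```

```text
t 15.45 q [ 0.84  0.68 -1.04  2.36  1.83  0.52 -0.02] pos [ 0.4152 -0.1096  0.361 ] y [ 0.451  0.039 -0.892] z [-0.081  0.997  0.003] F [ 3.6 -0.7  5.5] op 0.265
```

Call:
{"name": "arm_command", "arguments": {
  "deltas": [
    {"dx":-0.0007,"dy":-0.0004,"dz":0,"wx":0,"wy":0,"wz":0},
    {"dx":-0.0014,"dy":-0.0007,"dz":0,"wx":0,"wy":0,"wz":0},
    {"dx":-0.0021,"dy":-0.0011,"dz":0,"wx":0,"wy":0,"wz":0},
    {"dx":-0.0027,"dy":-0.0014,"dz":0,"wx":0,"wy":0,"wz":0},
    {"dx":-0.0027,"dy":-0.0014,"dz":0,"wx":0,"wy":0,"wz":0}
  ]
}}

```text
clock: 15.95
tool_pos: [0.4137, -0.1099, 0.361]
eef_rot: [-0.679, -0.192, -0.138, 0.695]
contact_force: [12.2, 2.0, -3.4]
opening: 0.264
```

```bash
python3 upd.py
```

```text
t 15.95 q [ 0.84  0.68 -1.04  2.36  1.84  0.52 -0.02] pos [ 0.4137 -0.1099  0.361 ] y [ 0.452  0.04  -0.891] z [-0.08   0.997  0.004] F [12.2  2.  -3.4] op 0.264
```

Call:
{"name": "arm_command", "arguments": {
  "deltas": [
    {"dx":-0.0009,"dy":-0.0005,"dz":0,"wx":0,"wy":0,"wz":0},
    {"dx":-0.0014,"dy":-0.0007,"dz":0,"wx":0,"wy":0,"wz":0},
    {"dx":-0.0014,"dy":-0.0007,"dz":0,"wx":0,"wy":0,"wz":0},
    {"dx":-0.0014,"dy":-0.0007,"dz":0,"wx":0,"wy":0,"wz":0},
    {"dx":-0.0014,"dy":-0.0007,"dz":0,"wx":0,"wy":0,"wz":0}
  ]
}}

```text
clock: 16.45
tool_pos: [0.4132, -0.11, 0.361]
eef_rot: [-0.679, -0.193, -0.138, 0.695]
contact_force: [18.6, 2.1, -10.8]
opening: 0.265
```

```bash
python3 upd.py
```

```text
t 16.45 q [ 0.84  0.68 -1.04  2.36  1.84  0.52 -0.03] pos [ 0.4132 -0.11    0.361 ] y [ 0.454  0.04  -0.89 ] z [-0.08   0.997  0.004] F [ 18.6   2.1 -10.8] op 0.265
```

Call:
{"name": "arm_command", "arguments": {
  "deltas": [
    {"dx":0,"dy":0,"dz":0,"wx":0,"wy":0,"wz":0},
    {"dx":0,"dy":0,"dz":0,"wx":0,"wy":0,"wz":0},
    {"dx":0,"dy":0,"dz":0,"wx":0,"wy":0,"wz":0},
    {"dx":0,"dy":0,"dz":0,"wx":0,"wy":0,"wz":0},
    {"dx":0,"dy":0,"dz":0,"wx":0,"wy":0,"wz":0}
  ],
  "claw": 0.3
}}

```text
clock: 16.95
tool_pos: [0.4097, -0.11, 0.3603]
eef_rot: [-0.68, -0.191, -0.136, 0.695]
contact_force: [0.2, -0.5, -0.1]
opening: 0.649
```

Call:
{"name": "arm_command", "arguments": {
  "deltas": [
    {"dx":0,"dy":-0.01,"dz":0,"wx":0,"wy":0,"wz":0},
    {"dx":0,"dy":-0.025,"dz":0,"wx":0,"wy":0,"wz":0},
    {"dx":0,"dy":-0.045,"dz":0,"wx":0,"wy":0,"wz":0},
    {"dx":0,"dy":-0.065,"dz":0,"wx":0,"wy":0,"wz":0},
    {"dx":0,"dy":-0.085,"dz":0,"wx":0,"wy":0,"wz":0}
  ]
}}

```text
clock: 17.45
tool_pos: [0.3714, -0.1132, 0.437]
eef_rot: [-0.68, -0.191, -0.136, 0.695]
contact_force: [-0.4, -0.6, 0.1]
opening: 0.648
```

```bash
python3 upd.py
python3 - <<'E'
from h import *
for n in("side","top"): cv2.imwrite(f"pics/{n}5.png",r.snapshot(n)[:,:,::-1])
E
```

```text
t 17.45 q [ 0.93  0.4  -0.97  2.35  1.29  0.26  0.51] pos [ 0.3714 -0.1132  0.437 ] y [ 0.449  0.039 -0.893] z [-0.081  0.997  0.003] F [-0.4 -0.6  0.1] op 0.648
```

View pics/top5.png

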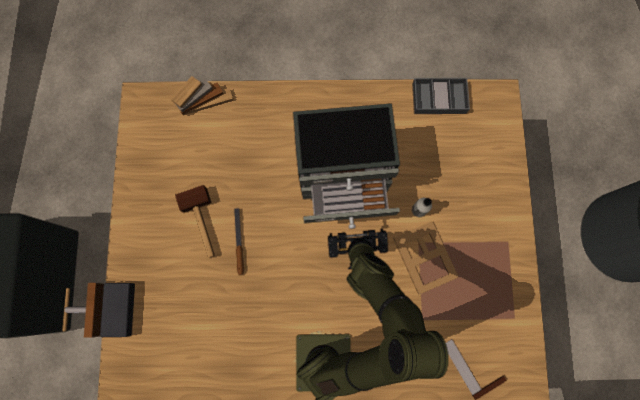

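View pics/side5.png

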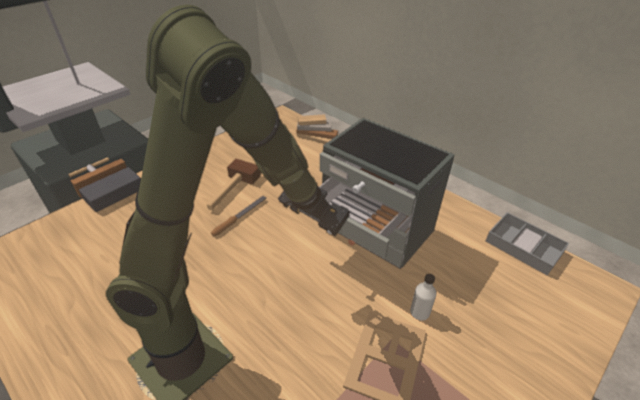

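Call:
{"name": "arm_command", "arguments": {
  "deltas": [
    {"dx":0,"dy":-0.01,"dz":0,"wx":0,"wy":0,"wz":0},
    {"dx":0,"dy":-0.02,"dz":0,"wx":0,"wy":0,"wz":0},
    {"dx":0,"dy":-0.02,"dz":0,"wx":0,"wy":0,"wz":0},
    {"dx":0,"dy":-0.02,"dz":0,"wx":0,"wy":0,"wz":0},
    {"dx":0,"dy":-0.02,"dz":0,"wx":0,"wy":0,"wz":0}
  ]
}}

```text
clock: 18.05
tool_pos: [0.3631, -0.1143, 0.4536]
eef_rot: [-0.679, -0.191, -0.136, 0.695]
contact_force: [0.8, 1.0, -0.6]
opening: 0.65
```

Run:
```python
from h import *
st(); T=r.snapshot("top")[:,:,::-1]
cv2.imwrite("pics/top6.png",cv2.resize(T[155:250,290:410],None,fx=6,fy=6,interpolation=cv2.INTER_CUBIC))
P=[.7635,-.0826,.081]
for e in (.0525,.1725): print(e,(proj("top",cab(P,[-.11-e,0.002,.225]))-[290,155]+[2.5,0])*6)
```

```text
t 18.05 q [ 1.03  0.38 -1.08  2.33  1.1   0.3   0.7 ] pos [ 0.3631 -0.1143  0.4536] y [ 0.448  0.04  -0.893] z [-0.081  0.997  0.004] F [ 0.8  1.  -0.6] op 0.65
0.0525 [[353.01130896 228.17310078]]
0.1725 [[373.90314803 428.128783  ]]
```

View pics/top6.png

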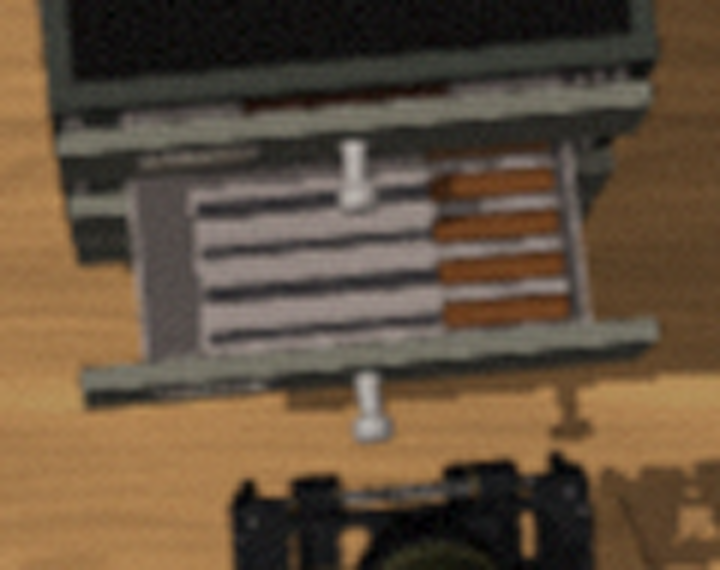

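```bash
python3 -c "
from plant import r
print(r.finish_job())"
```

```text
the job is handed in; nothing more can be done
None
```

The file drawer is fully out at its stop, left open and released. The top drawer, which was the one ajar, is shut home. I handed the job in at about 18 s.

- **Finding the drawer:** In the camera images the top drawer's knob stood about 16 mm further out than the other three.
- **Pressing it home:** I pushed it with closed fingertips. It travelled about 14 mm at roughly 3 to 6 N, then met a hard stop, where I pressed to about 25 N.
- **Opening the file drawer:** I gripped the knob at 15 N and pulled about 47 mm. I let go and re-gripped at a steeper angle because the arm was nearing a joint limit. The second pull took it about 73 mm further, to a hard stop felt at about 22 N. I then opened the fingers and backed off.

**Last checks:**
- **Drawer travel:** The two pulls add up to about 120 mm, and the final top view puts the knob end within about 1 pixel (2 to 3 mm) of the 120 mm position.
- **Top drawer and bench items:** The top drawer looked shut, and the loose items looked unmoved in the pictures taken just after release.
- **Contact:** The measured force on the tool was close to zero. The highest total force I read was about 25 N.

**One disagreement:** The top camera placed things about 2.5 pixels (8 to 9 mm) sideways of the arm's own measured position. I aimed the fingers relative to the knob in the picture instead, and the first grip met the knob about 2 to 3 mm off centre, with a side force of about 6.5 N that I then eased.

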